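# Return check sources to the bolted shielded store

## Robot

A 6-joint arm with a two-finger parallel gripper is mounted at the origin on a cart in front of the work surface, level with it; the furniture and walls round the work are solid. World frame = base frame: x ahead of the robot, y to its left, z up, the work surface at z = 0. Lengths are in mm, angles in degrees, forces in N, time in s.
With the tool pointing down it reaches from about 250 to 800 mm from the base axis. Payload 3.9 kg.
Tool frame: the origin (TCP) lies midway between the tips of the shut fingers; the grasp point (between the pads) lies 19 mm behind it (env.pinch_z is the distance from the TCP to the grasp point, in mm); z points along the fingers, y is the line along which they close (so a half turn about z gives the same grasp; the last joint's range is limited). The gripper opens to 85 mm and grips with 20 to 120 N. Pads are 22 mm wide; open, the fingers measure 114 mm over their backs; the gripper's body (76 mm by 85 mm) begins 54 mm behind the grasp point. The pads swing forward as they close: fully open they stand 13 mm farther back than shut.
Start: joints at [76.719, 14.897, -7.913, 67.191, 0, 90], TCP at [120.604, 510.95, 231.304] pointing down, gripper open.
Joint ranges: [-159.42, 159.42], [-47.68, 98.78], [-73.54, 78.23], [-108.79, 121.32], [-90, 84.71], [-180, 180]. Speed limits (degrees/s): [147.25, 147.25, 180, 180, 180, 180].

## Interface

Orientations are given as a 3x3 rotation matrix whose columns are the frame's x, y, z axes.
In Python, from cell import env, cams, ticket gives the robot as it stands.
- The arm moves only by the tool servo_tool, never from a script. Its argument "rows" is text: rows parted by semicolons, each of 5 numbers parted by spaces: the shift along the world's x, y, z in cm, then the turn about the world's z in degrees, then the opening, from 0 (shut) to 1 (fully open). In form: tx ty tz turn jaw; .... A call has 1 to 10 rows; each row is the pose to reach, as a shift and turn from the pose commanded when the call began; what a row does not reach only later rows make up. A row lasts 1/12 s, in which the tool goes at most 41.7 mm and 7.16 degrees, less where a joint would pass 70% of its speed; a pose out of reach is approached as far as the arm can. A call with a gripper value outside its range is refused whole. The fingers move at their own pace and stop on an object; the grip force is fixed at half the most. Time passes only in rows, so rows that repeat a pose let the fingers close. It gives the time, the measured TCP pose, the force, the opening and the grip force at its end, in the units of the state.
- env.state(): the state, without advancing time (a new reading comes with each control period).
- cams.capture(name): name is "scene" or "top"; returns a dict with "image" (420x560x3 uint8, blue, green, red), "depth" (420x560 float32, mm along the optical axis (not along the pixel's ray), 0 where there is no reading), "fx", "fy", "cx", "cy" (pixels), "dist_coeffs" ([k1, k2, p1, p2, k3] as OpenCV has them; the pictures are not rectified), "position" and "rotation" of the camera in the world. Camera axes: x right, y down, z forward; pixel columns grow to the right and rows downward; lengths in mm; the calibration is good to about 2 mm. A picture is of the moment at which its call begins.
- ticket.sign_off(): hands the job in; it is judged then, once.
The state is a dict: "clock": time; "joint_pos": joint angles; "qd": joint speeds; "joint_torque": joint torques, N m; "position": TCP position; "eef_rot": TCP orientation; "contact_force": force on the tool from outside, world axes, zero at the start; "wrist_torque": the same for the moment, N m; "finger_gap": finger opening in mm; "grasp_force": force on a finger pad.
Only numpy, scipy, OpenCV 4.12 (cv2) and the standard library are available. Lean on these libraries where they do the work, as an engineer would, in place of code of your own. Each camera call takes 0.05 s, during which the arm holds its last target. There are 200 camera calls.

## Task

Put the radiation check sources away: draw the bolt of the shielded store (its handle has to be lifted out of the notch first), open the hatch, close every source pot on the bench with its own cap so that it sits flush, and stand the pots upright inside on the floor of the store. Then lower the hatch without letting it drop, slide the bolt fully home and fold its handle back down into the notch. A cap whose pot is not here stays on the bench, and leave the other things alone.

Things in the scene. Friction and masses are not known exactly. Their poses are not given: they have to be found in the camera images.
- store: Shielded store: fixed grey box 185 x 370 x 84 mm (x, y, z). Origin: centre of its underside; +x points away from its front, +y to the left seen from the front. In its frame the well runs x -65..65, y -60..150 mm, floor z 26, rim z 84; a flat steel hatch lies over it, underside z 84 when shut. The top at y below -60 is a solid deck that carries the bolt
- store_floor (a point): Centre of the well's floor (store frame x 0, y 45, z 26 mm)
- hatch (a joint): Hatch, hinged along its far edge: 0 shut, grows as it opens, stop at 1.9 rad; stays open by its own weight past about 1.6 rad, otherwise falls shut. 0.45 kg. It cannot open while the bolt is home
- hatch_hinge (a point): Point on the hatch's hinge line (which runs along the store's y), store frame x 84, y 45, z 90 mm
- hatch_knob (a point): Centre of the hatch's black barrel knob, a cylinder 18 mm thick and 24 mm long along the store's y, on a stalk; 139 mm in front of and 34 mm above the hinge line when shut, 28 mm above the hatch's top face, 17 mm from its free edge. It turns with the hatch; pinched at its two ends it can turn in the fingers
- bolt (a joint): Barrel bolt, a 12 mm rod lying along the store's y on the deck: 0 home (its tip over the hatch), grows as it is drawn to -y; stop at 0.034 m, clear of the hatch from 0.022 m. About 1.5 N of friction
- bolt_handle (a joint): Bolt's handle, turning about the rod: 0 folded down to the front in a notch (10 degrees above level), 1.4 rad upright. Notches at bolt 0 and at 0.034 m; in a notch (below about 0.7 rad) the bolt cannot slide. Stays where it is left
- bolt_knob (a point): Centre of the black barrel knob at the handle's end, 18 mm thick and 20 mm long along the rod, 48 mm from the rod's axis (which is at store x -30, z 104 mm). With the bolt home it is at store y -118 mm; folded down at x -77, z 112 mm, upright at z 152 mm
- pot_yellow: Lower half of the yellow source pot: block 52 x 52 x 38 mm, grey below, yellow above and, on top, an 8 mm high aluminium step 36 x 16 mm (x, y), sides tapered 2.5 mm above its first 2 mm. 0.35 kg. Origin: centre of the underside, z up. May be absent
- pot_blue: Lower half of the blue source pot: as the yellow, blue above, with a step 26 x 26 mm. May be absent
- pot_red: Lower half of the red source pot: as the yellow, red above, with two steps 8 x 28 mm (x, y) at x -14 and 14 mm. May be absent
- cap_yellow: Cap of the yellow pot: yellow block 49 x 49 x 17 mm, lying with its 10 mm deep recess down; the recess is 1.2 mm wider all round than the yellow pot's step (dark outline on the cap's top) and fits no other. 0.12 kg. Origin: centre of the underside, axes as on the pot (either way round). Seated, it is 38 mm above the pot's origin and the whole 55 mm high; on a wrong pot 8 mm more
- cap_blue: Cap of the blue pot: blue, as the yellow; fits in any of the four square positions
- cap_red: Cap of the red pot: red, as the yellow, two recesses; fits either way round
- specimen_cup_2: Specimen cup with red lid, 60 mm wide, 67 mm high; bystander
- strip_vial_a: Vial with blue cap, 39 mm wide, 102 mm high; bystander
- bench_timer: White bench timer, 54 x 62 x 61 mm; bystander
- reader_front (a point): Foot of the middle of the front face of the bench reader that stands behind the pots: fixed, 250 mm wide (nearly along y), 177 mm high, front nearly upright; only to keep clear of
Things that resemble listed ones, but are neither listed nor needed, are in the scene too. Of the things that look like the cap_blue, the larger one is meant.

How it is judged (in metres and radians):
On the way, in this order (a step that is already met when the one before it is completed fails the run):
1. the bolt is drawn clear of the hatch (value of joint bolt above 0.022 m), for 0.2 s.
2. the hatch is open (value of joint hatch above 1.2 rad), for 0.2 s.
3. every pot that is here stands in the store with its own cap flush on it (x of pot_yellow in the frame of store between -0.062 and 0.062 m and y of pot_yellow in the frame of store between -0.058 and 0.148 m and z of pot_yellow in the frame of store between 0.02 and 0.031 m and angle between each of pot_yellow, pot_blue, pot_red's own z axis and vertical below 0.1 rad and horizontal distance between cap_yellow and pot_yellow below 0.004 m and z of cap_yellow in the frame of pot_yellow between 0.035 and 0.041 m and angle between the z axis of cap_yellow and the z axis of pot_yellow, either way round below 0.08 rad and x of pot_blue in the frame of store between -0.062 and 0.062 m and y of pot_blue in the frame of store between -0.058 and 0.148 m and z of pot_blue in the frame of store between 0.02 and 0.031 m and horizontal distance between cap_blue and pot_blue below 0.004 m and z of cap_blue in the frame of pot_blue between 0.035 and 0.041 m and angle between the z axis of cap_blue and the z axis of pot_blue, either way round below 0.08 rad and x of pot_red in the frame of store between -0.062 and 0.062 m and y of pot_red in the frame of store between -0.058 and 0.148 m and z of pot_red in the frame of store between 0.02 and 0.031 m and horizontal distance between cap_red and pot_red below 0.004 m and z of cap_red in the frame of pot_red between 0.035 and 0.041 m and angle between the z axis of cap_red and the z axis of pot_red, either way round below 0.08 rad), for 0.2 s.
4. the hatch is shut (value of joint hatch below 0.04 rad), for 0.2 s.
At the end, for the whole second after the job is handed in: Each pot here is upright on the well floor, its own cap seated (38 mm above the pot origin +-3, 4 mm sideways); all at rest; a cap without its pot is on the bench; hatch shut (under 0.04 rad), bolt home (under 5 mm), handle folded down in the notch (under 0.2 rad) (all of step 3 and (horizontal distance between cap_yellow and pot_yellow below 0.004 m or height (world z) of cap_yellow below 0.012 m) and (horizontal distance between cap_blue and pot_blue below 0.004 m or height (world z) of cap_blue below 0.012 m) and (horizontal distance between cap_red and pot_red below 0.004 m or height (world z) of cap_red below 0.012 m) and linear speed of each of pot_yellow, pot_blue, pot_red, cap_yellow, cap_blue, cap_red below 0.02 m/s and value of joint hatch below 0.04 rad and value of joint bolt below 0.005 m and value of joint bolt_handle below 0.2 rad); the robot touches nothing.
It fails at once if a bystander (specimen cup, vial or timer) is moved more than 3 cm (distance of any of specimen_cup_2, strip_vial_a, bench_timer from where it was at the start of the episode above 0.03 m).
It fails at once if the hatch is dropped shut (closing faster than 4 rad/s) (velocity of joint hatch below -4 rad/s).
Of pot_yellow, pot_blue, pot_red only 2 to 3 are there at a start; the rules pass over those that are not, and their reading is None.
At some moment in a run one of pot_yellow, pot_blue, pot_red, cap_yellow, cap_blue, cap_red may be knocked a few centimetres aside while the robot is not near it.
It also fails if it takes over 210 s, if anything falls off the work surface, if the arm or the gripper's body presses on something with over 40 N, if the wrist force passes 120 N, or if a joint passes its speed limit or range.

## Working session

There is one attempt and no reset: what is moved stays moved. The work goes in short steps, Python scripts to look and compute and a tool call to move; the robot and the scene stay as the last step left them, time stands still between calls to the robot, and variables do not carry over. Pictures are saved under pics/ and viewed, at most 14 in all, crops included, and the job is handed in when it is done.

Besides the shell and the picture viewer there is one more tool, called after "Call:" as name(argument=value, ...) on one line, values as JSON. servo_tool: Moves the arm, as the interface text tells. Its arguments: {"type":"object","properties":{"rows":{"type":"string"}},"required":["rows"]}

```bash
mkdir -p pics; ls; cat > h.py <<'E'
import numpy as np, cv2
from cell import env, cams, ticket
def shot(n,save=None):
    c=cams.capture(n)
    c['K']=np.array([[c['fx'],0,c['cx']],[0,c['fy'],c['cy']],[0,0,1]],float)
    c['R']=np.array(c['rotation'],float).reshape(3,3); c['p']=np.array(c['position'],float); c['d']=np.array(c['dist_coeffs'],float)
    if save: cv2.imwrite('pics/'+save+'.png',c['image'])
    return c
def ray(c,uv):
    uv=np.asarray(uv,float).reshape(-1,1,2)
    n=cv2.undistortPoints(uv,c['K'],c['d']).reshape(-1,2)
    return np.c_[n,np.ones(len(n))]@c['R'].T
def onz(c,uv,z):
    r=ray(c,uv); return c['p']+r*((z-c['p'][2])/r[:,2])[:,None]
def proj(c,P):
    P=(np.asarray(P,float).reshape(-1,3)-c['p'])@c['R']
    return cv2.projectPoints(P,np.zeros(3),np.zeros(3),c['K'],c['d'])[0].reshape(-1,2)
def cloud(c):
    h,w=c['depth'].shape
    uv=np.stack(np.meshgrid(np.arange(w),np.arange(h)),-1).reshape(-1,2)
    return (c['p']+ray(c,uv)*c['depth'].reshape(-1,1)).reshape(h,w,3)
E
python3 - <<'E'
from h import *
for n in('scene','top'):
    c=shot(n,n+'0'); print(n,c['p'],c['R'].round(3).tolist(),c['fx'],c['d'])
print(env.state(),env.pinch_z)
E
```

```text
pics
scene [ -89.81864967 1133.86260759  850.04053649] [[-0.841, -0.29, 0.457], [-0.541, 0.433, -0.721], [0.012, -0.854, -0.521]] 514.4826755845698 [-0.10213235  0.          0.          0.          0.        ]
top [ 452.20430995   55.92677545 1462.40275071] [[-0.01, -0.996, 0.084], [-1.0, 0.012, 0.025], [-0.026, -0.084, -0.996]] 417.15104571532146 [-0.07337056  0.          0.          0.          0.        ]
{'clock': 0.1, 'joint_pos': array([ 7.67194568e+01,  1.49322403e+01, -7.97926225e+00,  6.71939889e+01,
       -5.37048436e-04,  9.00008186e+01]), 'qd': array([-0.04423388, -0.005951  ,  0.23982283,  0.07141311,  0.0834325 ,
        0.00583376]), 'joint_torque': array([-9.72308735e-04, -4.06507695e+01,  2.54527313e+01,  1.00896024e-02,
       -7.04127751e-05,  2.19971401e-07]), 'position': array([120.45623337, 510.32668374, 230.53980042]), 'eef_rot': array([[-9.73253660e-01,  2.29732763e-01, -4.13830050e-04],
       [ 2.29733135e-01,  9.73252006e-01, -1.79408663e-03],
       [-9.39955202e-06, -1.84117186e-03, -9.99998305e-01]]), 'contact_force': array([-0.73203366, -0.00135784,  0.1317106 ]), 'wrist_torque': array([ 0.01039853, -0.01127244, -0.02674125]), 'grasp_force': 0.0, 'finger_gap': 85.47986408732066} 18.700000000000003
```

View pics/scene0.png

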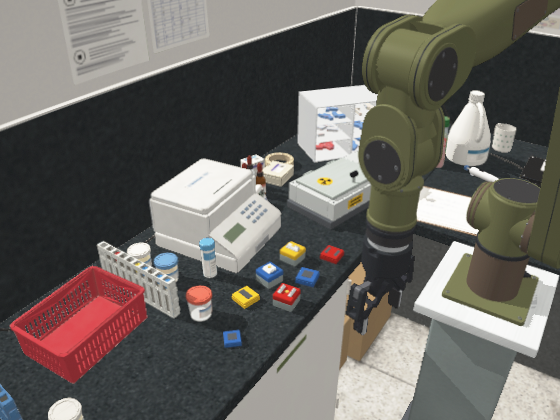

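View pics/top0.png

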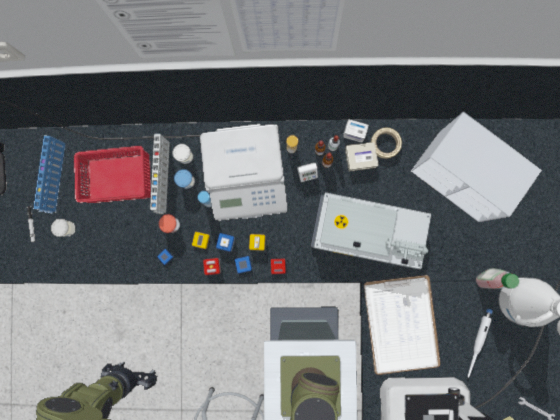

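The bench shows all three pots (top view: yellow 257,242; blue 225,242; red 212,267), the caps (yellow 200,240; blue 243,265; red 278,266), a small blue decoy (165,257), and the store around (372,230). Next I'll measure them.

```bash
cat >> h.py <<'E'
RANGES={'yellow':((18,120,100),(35,255,255)),'blue':((100,120,60),(125,255,255)),'red':((0,150,80),(8,255,255))}
def blobs(c,col,amin=40):
    hsv=cv2.cvtColor(c['image'],cv2.COLOR_BGR2HSV); m=cv2.inRange(hsv,*RANGES[col])
    if col=='red': m|=cv2.inRange(hsv,(172,150,80),(180,255,255))
    m=cv2.morphologyEx(m,cv2.MORPH_CLOSE,np.ones((3,3)))
    cs,_=cv2.findContours(m,cv2.RETR_EXTERNAL,cv2.CHAIN_APPROX_NONE)
    return [k for k in cs if cv2.contourArea(k)>amin]
E
python3 - <<'E'
from h import *
for n in('top','scene'):
    c=shot(n); P=cloud(c)
    for col in RANGES:
        for k in blobs(c,col):
            m=np.zeros(c['depth'].shape,np.uint8); cv2.drawContours(m,[k],-1,1,-1)
            q=P[(m>0)&(c['depth']>0)]; zt=np.percentile(q[:,2],80)
            if not(150<q[:,0].mean()<650 and -450<q[:,1].mean()<500): continue
            w=onz(c,k.reshape(-1,2),zt)[:,:2].astype(np.float32); r=cv2.minAreaRect(w)
            top=q[q[:,2]>zt-6]
            print(n,col,'px',k.reshape(-1,2).mean(0).round(),'ztop %.0f'%zt,'rect',np.round(r[0]),np.round(r[1]),round(r[2],1),'cloudtop',top.mean(0).round())
    if n=='top':
        im=c['image'][180:280,140:440]; cv2.imwrite('pics/topc.png',cv2.resize(im,None,fx=2.66,fy=2.66,interpolation=cv2.INTER_CUBIC))
        sel=(P[...,2]>70)&(P[...,2]<100)&(P[...,1]<-20)&(P[...,1]>-470)&(P[...,0]<560)&(P[...,0]>250)
        m=sel.astype(np.uint8); nn,l,s,ce=cv2.connectedComponentsWithStats(m); i=1+np.argmax(s[1:,4])
        q=P[l==i]; r=cv2.minAreaRect(q[:,:2].astype(np.float32)); print('store',r,np.median(q[:,2])); print(cv2.boxPoints(r))
    else:
        im=c['image'][140:350,200:400]; cv2.imwrite('pics/scc.png',cv2.resize(im,None,fx=2.8,fy=2.8,interpolation=cv2.INTER_CUBIC))
E
```

```text
top yellow px [257. 242.] ztop 43 rect [495. 177.] [51. 55.] 89.6 cloudtop [494. 176.  42.]
top yellow px [200. 240.] ztop 21 rect [505. 376.] [54. 52.] 75.7 cloudtop [505. 378.  20.]
top yellow px [341. 221.] ztop 100 rect [ 557. -103.] [43. 43.] 88.8 cloudtop [ 557. -104.   99.]
top blue px [243. 264.] ztop 19 rect [419. 227.] [54. 53.] 12.3 cloudtop [419. 228.  18.]
top blue px [225. 242.] ztop 44 rect [496. 287.] [55. 55.] 75.9 cloudtop [495. 287.  43.]
top red px [278. 266.] ztop 19 rect [412. 106.] [48. 48.] 89.5 cloudtop [412. 107.  18.]
top red px [211. 266.] ztop 43 rect [414. 333.] [53. 52.] 5.9 cloudtop [415. 334.  41.]
store ((515.9837036132812, -208.4245147705078), (360.93365478515625, 162.29014587402344), 78.22270965576172) 90.78650338851276
[[ 399.71216   -368.52985  ]
 [ 558.5858    -401.6546   ]
 [ 632.25525    -48.319183 ]
 [ 473.3816     -15.1944275]]
scene yellow px [245. 297.] ztop 17 rect [498. 386.] [61. 62.] 77.5 cloudtop [502. 380.  16.]
scene yellow px [292. 250.] ztop 41 rect [488. 189.] [65. 60.] 86.9 cloudtop [491. 182.  40.]
scene yellow px [355. 201.] ztop 66 rect [448. -97.] [97. 28.] 81.4 cloudtop [ 453. -109.   66.]
scene yellow px [324. 181.] ztop 99 rect [555. -98.] [44. 38.] 34.1 cloudtop [ 556. -101.   98.]
scene blue px [307. 277.] ztop 18 rect [412. 238.] [54. 67.] 12.1 cloudtop [416. 231.  17.]
scene blue px [269. 271.] ztop 42 rect [488. 299.] [60. 62.] 76.1 cloudtop [492. 293.  40.]
scene red px [198. 297.] ztop 66 rect [553. 489.] [57. 47.] 29.5 cloudtop [551. 493.  64.]
scene red px [286. 293.] ztop 40 rect [408. 344.] [56. 63.] 6.1 cloudtop [410. 338.  39.]
scene red px [332. 254.] ztop 18 rect [406. 119.] [56. 67.] 2.2 cloudtop [409. 110.  17.]
```

View pics/topc.png

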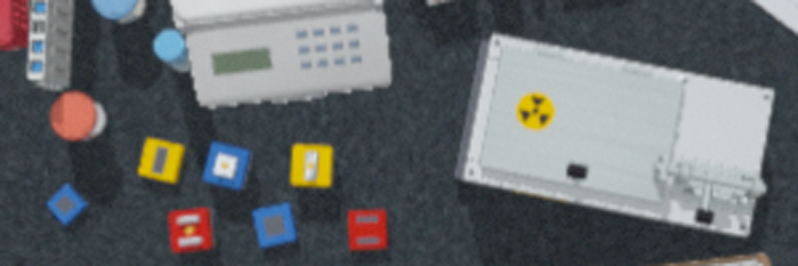

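View pics/scc.png

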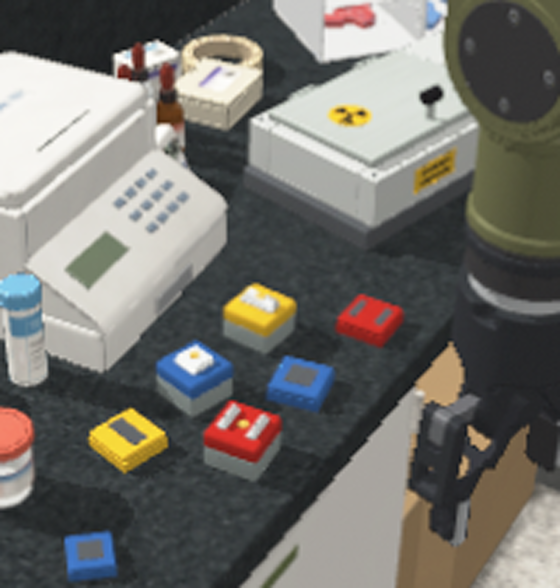

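The crops confirm the layout: hatch knob near top px (357,244), bolt knob near (405,261). The yellow step is long along world x, and the red steps are long along y. Next I need the store pose and the distance to the reader.

```bash
python3 - <<'E'
from h import *
def dark(c,u,v,r=9):
    g=c['image'].max(2)[v-r:v+r+1,u-r:u+r+1]; m=(g<70).astype(np.uint8)
    n,l,s,ce=cv2.connectedComponentsWithStats(m); i=1+np.argmax(s[1:,4]); return ce[i]+[u-r,v-r],s[i,4]
t=shot('top'); s=shot('scene')
hk,a=dark(t,357,244); bk,b=dark(t,405,261); hs,e=dark(s,354,174)
print(hk,a,bk,b,hs,e)
H=onz(t,hk,124)[0]; B=onz(t,bk,112)[0]; print('hatch knob',H,'scene',onz(s,hs,124),'bolt knob',B)
# triangulate hatch knob
r1=ray(t,hk)[0];r2=ray(s,hs)[0];A=np.c_[r1,-r2];x=np.linalg.lstsq(A,s['p']-t['p'],rcond=None)[0];print('tri',t['p']+r1*x[0],s['p']+r2*x[1])
d=H-B; th=np.degrees(np.arctan2(d[1],d[0])-np.arctan2(45+118,-55+77)); print('yaw from knobs',th,'len',np.hypot(*d[:2]),np.hypot(163,22))
for yaw in(-11.8,th):
    R=cv2.getRotationMatrix2D((0,0),-yaw,1)[:,:2]; 
    print('origin',H[:2]-R@[-55,45],B[:2]-R@[-77,-118])
for c in(t,s):
    P=cloud(c); 
    q=P[(P[...,2]>25)&(P[...,2]<140)&(P[...,1]>140)&(P[...,1]<330)&(P[...,0]>515)&(P[...,0]<620)]
    for y in range(140,330,30):
        k=q[abs(q[:,1]-y)<15]; print(y, [ (z,round(np.percentile(k[abs(k[:,2]-z)<12][:,0],2))) for z in(40,70,100) if (abs(k[:,2]-z)<12).sum()>5])
P=cloud(t); m=((P[...,2]>76)&(P[...,2]<96)&(P[...,1]<0)&(P[...,1]>-470)&(P[...,0]<660)&(P[...,0]>380)).astype(np.uint8)
k=max(cv2.findContours(m,0,1)[0],key=cv2.contourArea); r=cv2.minAreaRect(onz(t,k.reshape(-1,2),84)[:,:2].astype(np.float32)); print('rect84',r)
E
```

```text
[356.57142857 244.28571429] 21 [403.42253521 268.46478873] 71 [353.84375 173.71875] 32
hatch knob [ 481.20530755 -150.13974811  124.        ] scene [[ 480.88577091 -149.19099883  124.        ]] bolt knob [ 401.80323545 -301.24717773  112.        ]
tri [ 481.21724767 -150.22458863  123.44896055] [ 481.32318618 -150.17439271  123.44352768]
yaw from knobs -20.033753813244594 len 170.69898751744935 164.47796204963143
origin [ 525.8406916  -205.43606346] [ 501.3065585  -201.48702184]
origin [ 517.46149562 -211.2583936 ] [ 514.56773321 -216.76541612]
140 [(40, 523), (70, 592)]
170 [(40, 515), (70, 590)]
200 [(40, 515), (70, 586)]
230 [(40, 577), (70, 585)]
260 [(40, 516), (70, 580)]
290 [(40, 516), (70, 576), (100, 611)]
320 [(70, 576)]
140 [(40, 548), (70, 593)]
170 [(40, 517), (70, 590)]
200 [(40, 516), (70, 586)]
230 [(40, 576), (70, 585)]
260 [(40, 517), (70, 579)]
290 [(40, 516), (70, 578)]
320 [(40, 522), (70, 577)]
rect84 ((526.817626953125, -210.26828002929688), (360.6377868652344, 184.9482879638672), 78.02791595458984)
```

```bash
cat >> h.py <<'E'
YAW=-11.9; _a=np.radians(YAW); SR=np.array([[np.cos(_a),-np.sin(_a)],[np.sin(_a),np.cos(_a)]]); SO=np.array([525.9,-205.5])
def st(x,y): return SO+SR@[x,y]
E
python3 - <<'E'
from h import *
t=shot('top')
p=proj(t,[*st(-77,-118),112])[0]; print(st(-77,-118),p)
u,v=p.round().astype(int); g=t['image'].max(2)[v-10:v+11,u-12:u+13]; print(g[:, :])
print('hatch open path'); 
for th in(0,15,30,45,60,75,90,100,109): 
    a=np.radians(13.74+th); xy=st(84-143.1*np.cos(a),45); print(th,xy.round(1),round(90+143.1*np.sin(a),1))
print('bolt arc')
for h in(10,30,50,70,90): 
    a=np.radians(h); print(h,st(-30-48*np.cos(a),-118).round(1),round(104+48*np.sin(a),1))
print(st(-30,-152),[st(0,y) for y in(-22,45,112)])
E
```

```text
[ 426.22271427 -305.08633797] [404.38272213 260.83438058]
[[161 161 159 158 149 129 124 125 143 184 194 191 167 190 191 158 187 184
  184 195 196 197 191 191 186]
 [161 161 160 160 153 137 139 132 141 180 198 201 167 192 189 153 194 191
  189 196 192 191 193 178 178]
 [160 160 161 160 160 155 155 152 150 164 175 175 172 197 188 154 191 194
  193 195 194 191 185 164 160]
 [166 165 166 163 162 160 160 159 159 159 161 161 179 198 183 150 161 169
  173 186 194 189 178 163 159]
 [187 195 186 173 171 165 161 162 161 163 162 163 181 199 179 158 155 157
  161 163 168 162 173 183 179]
 [198 209 203 185 173 170 167 167 169 168 162 155 181 195 170 162 160 158
  159 157 156 154 161 172 170]
 [198 211 208 192 176 170 171 173 172 173 166 160 183 193 156 159 161 161
  166 162 160 159 161 162 161]
 [199 211 212 202 186 177 176 178 176 156 131 113 143 167 144 160 167 169
  170 157 164 162 163 166 163]
 [201 212 211 211 205 202 202 200 197 150  91  67  80 107  98 113 151 169
  170 166 167 166 171 167 156]
 [207 212 211 212 211 211 211 211 204 140  68  55  50  59  57  72 126 167
  174 172 172 171 178 1
[... 983 characters left out ...]
 56  56  50  55  48  50  51  51  47  47  44
   51  49  53  52  54  50  56]
 [ 52  52  49  53  52  44  52  52  53  48  51  54  53  47  46  50  56  49
   49  46  52  55  52  56  53]]
hatch open path
0 [ 481.4 -150.1] 124.0
15 [ 494.6 -152.9] 158.8
30 [ 516.2 -157.5] 188.9
45 [ 544.7 -163.5] 212.3
60 [ 578.2 -170.5] 227.4
75 [ 614.3 -178.1] 233.1
90 [ 650.6 -185.8] 229.0
100 [ 673.7 -190.7] 221.0
109 [ 693.1 -194.7] 210.4
bolt arc
10 [ 426. -305.] 112.3
30 [ 431.5 -306.2] 128.0
50 [ 442.  -308.4] 140.8
70 [ 456.1 -311.4] 149.1
90 [ 472.2 -314.8] 152.0
[ 465.20169427 -348.04724017] [array([ 521.36350792, -227.02719767]), array([ 535.17918834, -161.46709567]), array([548.99486876, -95.90699367])]
```

Call:
servo_tool(rows="28 -31 0 0 1;28 -31 0 0 1;28 -31 0 0 1;28 -31 0 0 1;28 -31 0 0 1;28 -31 0 0 1;28 -31 0 0 1;28 -31 0 0 1;28 -31 0 0 1;28 -31 0 0 1")

```text
clock: 1.18
position: [400.9, 200.0, 231.6]
eef_rot: [[-0.973, 0.23, 0.001], [0.23, 0.973, 0.001], [-0.001, 0.001, -1.0]]
contact_force: [0.3, -0.1, 0.6]
finger_gap: 85.6
grasp_force: 0.0
```

Call:
servo_tool(rows="2.6 -50.7 0 1.4 0.6;2.6 -50.7 0 1.4 0.6;2.6 -50.7 0 1.4 0.6;2.6 -50.7 0 1.4 0.6;2.6 -50.7 0 1.4 0.6;2.6 -50.7 0 1.4 0.6;2.6 -50.7 0 1.4 0.6;2.6 -50.7 0 1.4 0.6;2.6 -50.7 0 1.4 0.6;2.6 -50.7 0 1.4 0.6")

```text
clock: 2.02
position: [420.8, -216.6, 231.5]
eef_rot: [[-0.978, 0.206, 0.001], [0.206, 0.978, -0.0], [-0.001, 0.0, -1.0]]
contact_force: [0.2, 0.2, -0.9]
finger_gap: 51.1
grasp_force: 0.0
```

Call:
servo_tool(rows="0.6 -9 -4 0 0.6;0.6 -9 -4 0 0.6;0.6 -9 -4 0 0.6;0.6 -9 -8 0 0.6;0.6 -9 -10 0 0.6;0.6 -9 -10 0 0.6;0.6 -9 -10 0 0.6")

```text
clock: 2.6
position: [426.3, -303.4, 130.6]
eef_rot: [[-0.979, 0.206, -0.003], [0.206, 0.979, 0.002], [0.003, 0.002, -1.0]]
contact_force: [-0.6, 0.1, 0.8]
finger_gap: 51.8
grasp_force: 0.0
```

```bash
python3 - <<'E'
from h import *
print(env.state()['position'],env.state()['joint_pos'])
c=shot('scene'); P=proj(c,[env.state()['position']])[0].astype(int); print(P)
im=c['image'][max(0,P[1]-100):P[1]+60,max(0,P[0]-100):P[0]+100]
t=shot('top'); p=proj(t,[env.state()['position']])[0].astype(int); i2=t['image'][p[1]-80:p[1]+80,p[0]-100:p[0]+100]
f=lambda i:cv2.resize(i,(400,320),interpolation=cv2.INTER_CUBIC)
cv2.imwrite('pics/b1.png',np.hstack([f(im),f(i2)]))
E
```

```text
[ 426.25442982 -303.41598205  130.60730042] [-3.54508239e+01  1.85263000e+01 -1.85200424e+01  5.31433861e+01
  1.11730783e-02 -2.35784088e+01]
[390 157]
```

View pics/b1.png

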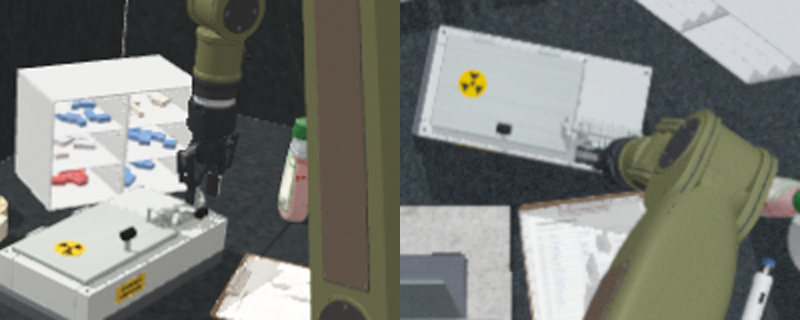

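The left crop shows the open fingers directly over the bolt knob, which is at scene px of about (390,163). I'll check that against the projection.

```bash
python3 - <<'E'
from h import *
c=shot('scene'); print(proj(c,[[427,-306,112],[426.2,-305,112]]))
g=c['image'].max(2)[154:172,380:402]; print(g)
E
```

```text
[[389.93557895 162.74735593]
 [390.0438935  162.92386266]]
[[ 64  63  52  48  52  47  46 109 123 131 159 136  79  69  66  57  51  50
   76  68  66  63]
 [ 65  61  52  46  47  46  55 111 111 137 163 162  90  65  67  67  67  68
   69  67  66  65]
 [108  82  58  45  46  44  57 112 112 164 191 193 107  61  59  62  64  65
   66  65  64  63]
 [194 165 115  75  56  43  70 115 111 156 188 194 121  69  60  56  57  59
   58  60  60  58]
 [222 207 164 131 101  77 101 123 109 150 161 139  97  68  59  56  58  61
   62  62  62  60]
 [192 173 157 159 161 148 130 126 115 149 150 123  84  63  60  61  62  64
   64  65  61  59]
 [208 206 202 194 206 194 153 127 116 130  98  75  65  59  65  65  62  61
   62  63  63  60]
 [226 235 231 217 219 213 203 155  92  64  48  39  38  43  93  81  67  59
   59  59  60  61]
 [203 214 179 163 189 205 215 152  66  36  35  35  34  31 125 128 105  71
   62  61  59  58]
 [161 145 134 125 123 134 122  68  33  33  33  31  32  30 132 158 155 137
   84  65  64  61]
 [162 145 140 145 135 127 103  56  32  31  30  29  58  78 159 162 177 191
  142 138 114  86]
 [158 142 141 148 139 130 125  88  45  32  29  62 125 146 174 205 185 180
  180 179 148 128]
 [150 140 134 132 136 137 149 140 124  99  86 129 172 180 179 218 188 205
  209 185 178 194]
 [136 135 136 139 152 158 168 167 164 156 151 173 179 179 179 179 180 218
  222 237 227 220]
 [122 134 151 157 164 166 166 170 162 174 180 180 180 180 179 179 179 179
  195 220 180 147]
 [143 152 164 165 161 167 164 174 179 205 189 180 179 179 179 205 204 178
  189 154 144 143]
 [166 165 161 167 165 174 179 180 180 212 192 179 179 180 179 215 203 163
  140 142 144 143]
 [169 167 168 174 180 179 204 214 214 213 214 189 206 188 168 163 144 143
  144 143 143 143]]
```

Call:
servo_tool(rows="0 0 -2 0 0.6;0 0 -3.4 0 0.6;0 0 -3.4 0 0.6;0 0 -3.4 0 0;0 0 -3.4 0 0;0 0 -3.4 0 0;0 0 -3.4 0 0;0 0 -3.4 0 0;0 0 -3.4 0 0")

```text
clock: 3.5
position: [428.3, -305.1, 98.9]
eef_rot: [[-0.979, 0.206, 0.003], [0.206, 0.979, -0.002], [-0.003, -0.001, -1.0]]
contact_force: [-0.4, -0.3, 7.3]
finger_gap: 18.6
grasp_force: 59.7
```

Call:
servo_tool(rows="0.2 0 0.8 0 0;0.55 -0.12 1.57 0 0;1.0 -0.2 2.3 0 0;1.6 -0.34 2.85 0 0;2.3 -0.5 3.35 0 0;3.0 -0.64 3.68 0 0;3.6 -0.77 3.85 0 0;4.2 -0.9 3.95 0 0;4.2 -0.9 3.95 0 0;4.2 -0.9 3.95 0 0")

```text
clock: 4.33
position: [468.8, -313.7, 137.4]
eef_rot: [[-0.978, 0.207, -0.001], [0.207, 0.978, -0.001], [0.001, -0.001, -1.0]]
contact_force: [-3.5, -3.6, -1.6]
finger_gap: 16.6
grasp_force: 58.5
```

Call:
servo_tool(rows="-0.1 -0.5 0 0 0;-0.2 -1 0 0 0;-0.3 -1.5 0 0 0;-0.4 -2 0 0 0;-0.5 -2.5 0 0 0;-0.6 -3 0 0 0;-0.68 -3.25 0 0 0;-0.68 -3.25 0 0 0;-0.68 -3.25 0 0 0")

```text
clock: 5.08
position: [461.9, -346.7, 137.3]
eef_rot: [[-0.978, 0.207, -0.0], [0.207, 0.978, -0.001], [0.0, -0.001, -1.0]]
contact_force: [-4.9, 0.7, 3.9]
finger_gap: 16.7
grasp_force: 58.5
```

```bash
python3 - <<'E'
from h import *
c=shot('scene'); P=proj(c,[env.state()['position']])[0].astype(int)
im=c['image'][100:220,290:450]; cv2.imwrite('pics/b2.png',cv2.resize(im,(640,480),interpolation=cv2.INTER_CUBIC))
E
```

```text
(no output)
```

View pics/b2.png

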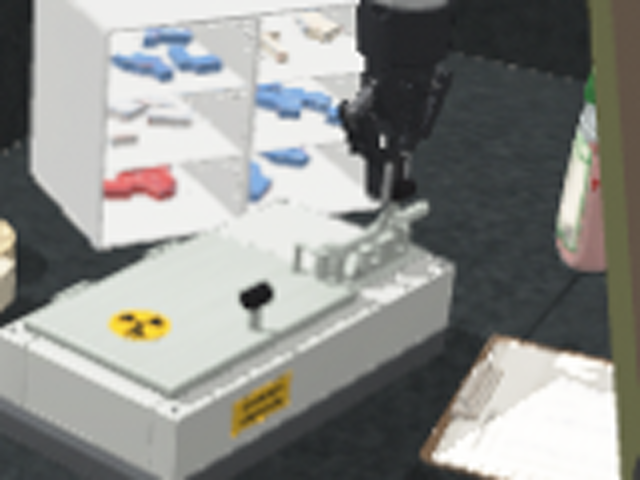

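Call:
servo_tool(rows="0 0 0 0 0.6;0 0 0 0 0.6;0 0 0 0 0.6;0 0 3.5 0 0.6;0 0 6 0 0.6;0.4 4 6 0 0.6;0.8 8 6 0 0.6;1.2 12 6 0 0.6;1.6 16 6 0 0.6;1.95 19.7 6 0 0.6")

```text
clock: 5.97
position: [482.8, -146.9, 197.2]
eef_rot: [[-0.979, 0.206, 0.002], [0.206, 0.979, 0.0], [-0.002, 0.001, -1.0]]
contact_force: [0.7, -0.4, -0.8]
finger_gap: 51.2
grasp_force: 0.0
```

Call:
servo_tool(rows="0 0 0 0 0.6;0 0 -3 0 0.6;0 0 -6 0 0.6;0 0 -8.9 0 0.6;0 0 -8.9 0 0.6;0 0 -8.9 0 0;0 0 -8.9 0 0;0 0 -8.9 0 0;0 0 -8.9 0 0;0 0 -8.9 0 0")

```text
clock: 6.8
position: [483.3, -150.2, 109.6]
eef_rot: [[-0.978, 0.207, 0.003], [0.207, 0.978, -0.003], [-0.004, -0.002, -1.0]]
contact_force: [-0.4, -3.7, 4.2]
finger_gap: 22.9
grasp_force: 59.7
```

Call:
servo_tool(rows="0.6 -0.13 1.8 0 0;1.32 -0.28 3.48 0 0;2.35 -0.5 5.05 0 0;3.48 -0.74 6.49 0 0;4.85 -1.03 7.75 0 0;6.33 -1.34 8.83 0 0;7.95 -1.68 9.68 0 0;9.68 -2.04 10.34 0 0;11.45 -2.42 10.75 0 0;13.29 -2.8 10.91 0 0")

```text
clock: 7.63
position: [613.0, -178.2, 217.3]
eef_rot: [[-0.978, 0.207, -0.005], [0.207, 0.978, -0.002], [0.004, -0.003, -1.0]]
contact_force: [-4.6, -5.1, -1.6]
finger_gap: 22.4
grasp_force: 58.7
```

Call:
servo_tool(rows="1.8 -0.38 -0.1 0 0;3.63 -0.77 -0.4 0 0;4.8 -1 -0.8 0 0;5.94 -1.26 -1.2 0 0;7 -1.48 -1.7 0 0;7 -1.48 -1.7 0 0;7 -1.48 -1.7 0 0")

```text
clock: 8.22
position: [685.8, -193.8, 201.0]
eef_rot: [[-0.978, 0.207, 0.002], [0.207, 0.978, -0.003], [-0.003, -0.003, -1.0]]
contact_force: [-1.5, -5.4, 2.6]
finger_gap: 22.3
grasp_force: 58.5
```

Call:
servo_tool(rows="0 0 0 0 0.6;0 0 0 0 0.6;0 0 0 0 0.6;0 0 4 0 0.6;0 0 8 0 0.6;-4 0 9 0 0.8;-8 0 9 -7 1;-12 0 9 -14 1;-16 0 9 -21 1;-18 0 9 -28 1")

```text
clock: 9.05
position: [500.2, -190.5, 290.5]
eef_rot: [[-0.763, 0.646, -0.002], [0.646, 0.763, 0.001], [0.002, -0.0, -1.0]]
contact_force: [-0.8, 1.4, 0.5]
finger_gap: 85.1
grasp_force: 0.0
```

```bash
cat > m.py <<'E'
from h import *
def measure(names=('top',),pr=True):
    out={}
    for n in names:
        c=shot(n)
        for col in RANGES:
            for k in blobs(c,col):
                d=c['depth']; m=np.zeros(d.shape,np.uint8); cv2.drawContours(m,[k],-1,1,-1)
                q=cloud(c)[(m>0)&(d>0)]; zt=np.percentile(q[:,2],80)
                if not(250<q[:,0].mean()<545 and 40<q[:,1].mean()<450 and zt<75): continue
                zc=55 if zt>49 else 38 if zt>30 else 17
                r=cv2.minAreaRect(onz(c,k.reshape(-1,2),zc)[:,:2].astype(np.float32))
                print(n,col,'z%.0f->%d'%(zt,zc),np.round(r[0],1),np.round(r[1]),round((r[2]+45)%90-45,1))
if __name__=='__main__':
    measure(); print(env.state()['joint_pos'].round(1))
E
python3 m.py; python3 - <<'E'
from h import *
c=shot('scene','h1')
E
```

```text
top yellow z43->38 [494.8 177.7] [51. 55.] -0.4
top yellow z20->17 [505.  376.7] [54. 52.] -14.0
top blue z20->17 [418.8 227.5] [54. 53.] 12.3
top blue z44->38 [496.1 287.8] [55. 56.] -12.7
top red z20->17 [411.8 105.6] [48. 48.] -0.5
top red z43->38 [414.  334.2] [53. 53.] 6.4
[-20.9  14.9   1.   76.3  -0.   19.6]
```

View pics/h1.png

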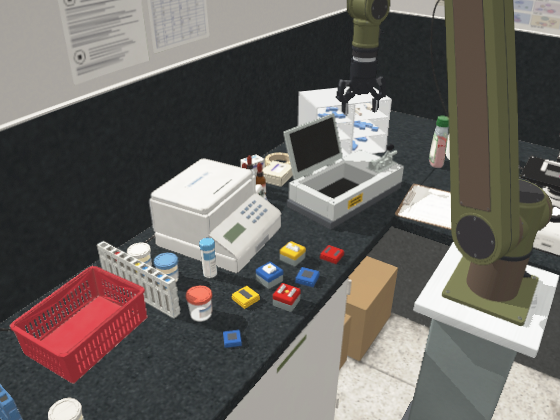

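Call:
servo_tool(rows="-3 14 0 -22 1;-8.6 40 0 -43.7 1;-8.6 52.5 0 -43.7 1;-8.6 52.5 0 -43.7 1;-8.6 52.5 0 -43.7 1;-8.6 52.5 0 -43.7 1;-8.6 52.5 0 -43.7 1;-8.6 52.5 0 -43.7 1;-8.6 52.5 0 -43.7 1;-8.6 52.5 0 -43.7 1")

```text
clock: 9.98
position: [440.8, 197.3, 290.3]
eef_rot: [[-0.114, 0.993, 0.001], [0.993, 0.114, 0.001], [0.001, 0.001, -1.0]]
contact_force: [1.3, 0.3, -0.1]
finger_gap: 85.4
grasp_force: 0.0
```

Call:
servo_tool(rows="0 11 -16 0 1;0 11 -16 0 1;0 11 -16 0 1;0 11 -16 0 1;0 11 -16 0 1;0 11 -16 0 1;0 11 -16 0 1")

```text
clock: 10.57
position: [440.0, 305.0, 128.6]
eef_rot: [[-0.115, 0.993, -0.003], [0.993, 0.115, -0.002], [-0.001, -0.003, -1.0]]
contact_force: [-0.8, 0.2, -0.4]
finger_gap: 85.5
grasp_force: 0.0
```

Call:
servo_tool(rows="-2.6 2.95 0 0 1;-2.6 2.95 -3 0 1;-2.6 2.95 -7 0 1;-2.6 2.95 -10 0 1;-2.6 2.95 -10 0 1;-2.6 2.95 -10 0 1")

```text
clock: 11.07
position: [414.9, 333.1, 30.6]
eef_rot: [[-0.111, 0.994, -0.001], [0.994, 0.111, -0.001], [-0.001, -0.001, -1.0]]
contact_force: [0.1, 0.2, -0.2]
finger_gap: 85.5
grasp_force: 0.0
```

Call:
servo_tool(rows="-0.1 0.15 -2.2 0 1;-0.1 0.15 -2.2 0 1;-0.1 0.15 -2.2 0 0;-0.1 0.15 -2.2 0 0;-0.1 0.15 -2.2 0 0;-0.1 0.15 -2.2 0 0;-0.1 0.15 -2.2 0 0;-0.1 0.15 -2.2 0 0")

```text
clock: 11.73
position: [414.9, 336.1, 10.2]
eef_rot: [[-0.112, 0.994, 0.002], [0.994, 0.112, 0.002], [0.002, 0.002, -1.0]]
contact_force: [-0.8, -2.1, 7.0]
finger_gap: 51.2
grasp_force: 64.2
```

Call:
servo_tool(rows="0 0 0 0 1;0 0 0 0 1;0 0 0 0 1;0 0 4 0 1;0 0 8 0 1;0 0 8 0 1;0 0 8 0 1")

```text
clock: 12.32
position: [415.8, 336.9, 90.6]
eef_rot: [[-0.112, 0.994, 0.005], [0.994, 0.112, 0.004], [0.003, 0.005, -1.0]]
contact_force: [-1.0, -0.4, -0.2]
finger_gap: 85.4
grasp_force: 0.0
```

Call:
servo_tool(rows="-0.35 -4 0 -6.9 1;-0.35 -8 0 -6.9 1;-0.35 -12 0 -6.9 1;-0.35 -16 0 -6.9 1;-0.35 -20 0 -6.9 1;-0.35 -23.05 0 -6.9 1;-0.35 -23.05 -4 -6.9 1;-0.35 -23.05 -6 -6.9 1;-0.35 -23.05 -6 -6.9 1;-0.35 -23.05 -6 -6.9 1")

```text
clock: 13.15
position: [408.0, 104.0, 26.6]
eef_rot: [[0.009, 1.0, -0.005], [1.0, -0.009, -0.001], [-0.001, -0.005, -1.0]]
contact_force: [1.1, -0.4, -0.4]
finger_gap: 85.5
grasp_force: 0.0
```

Call:
servo_tool(rows="0.2 0.1 -1.5 0 1;0.2 0.1 -2.4 0 1;0.2 0.1 -2.4 0 1;0.2 0.1 -2.4 0 1;0.2 0.1 -2.4 0 0;0.2 0.1 -2.4 0 0;0.2 0.1 -2.4 0 0;0.2 0.1 -2.4 0 0;0.2 0.1 -2.4 0 0;0.2 0.1 -2.4 0 0")

```text
clock: 13.98
position: [412.9, 106.1, 4.9]
eef_rot: [[0.008, 1.0, 0.001], [1.0, -0.008, 0.001], [0.001, 0.001, -1.0]]
contact_force: [-1.5, 0.2, 7.0]
finger_gap: 47.2
grasp_force: 61.4
```

Call:
servo_tool(rows="0 0 4 0 0;0 0 8 0 0;0.2 4 8 6.9 0;0.2 8 8 6.9 0;0.2 12 8 6.9 0;0.2 16 8 6.9 0;0.2 20 8 6.9 0;0.2 22.9 8 6.9 0;0.2 22.9 8 6.9 0;0.2 22.9 8 6.9 0")

```text
clock: 14.82
position: [414.1, 336.3, 83.9]
eef_rot: [[-0.115, 0.993, 0.0], [0.993, 0.115, -0.0], [-0.0, 0.0, -1.0]]
contact_force: [-0.8, -0.2, -0.9]
finger_gap: 47.1
grasp_force: 63.5
```

Call:
servo_tool(rows="0 0 -1 0 0;0 0 -1 0 0;0 0 -1 0 0;0 0 -1 0 0")

```text
clock: 15.15
position: [414.0, 333.3, 73.6]
eef_rot: [[-0.11, 0.994, -0.001], [0.994, 0.11, -0.001], [-0.001, -0.001, -1.0]]
contact_force: [0.1, 0.0, -1.7]
finger_gap: 47.4
grasp_force: 63.5
```

Call:
servo_tool(rows="0.1 0.12 -1 0 0;0.1 0.12 -1.9 0 0;0.1 0.12 -1.9 0 0;0.1 0.12 -1.9 0 0;0.1 0.12 -1.9 0 0;0.1 0.12 -1.9 0 0")

```text
clock: 15.65
position: [415.4, 336.1, 55.0]
eef_rot: [[-0.112, 0.994, 0.0], [0.994, 0.112, 0.0], [0.0, 0.0, -1.0]]
contact_force: [-0.1, 0.3, -0.8]
finger_gap: 47.3
grasp_force: 63.5
```

Call:
servo_tool(rows="0 -0.06 -0.5 0 0;0 -0.06 -0.8 0 0;0 -0.06 -1.1 0 0;0 -0.06 -1.1 0 0;0 -0.06 -1.1 0 0")

```text
clock: 16.07
position: [415.1, 335.2, 43.7]
eef_rot: [[-0.112, 0.994, -0.0], [0.994, 0.112, -0.0], [-0.0, -0.0, -1.0]]
contact_force: [-0.0, 0.4, -1.5]
finger_gap: 47.7
grasp_force: 63.5
```

Call:
servo_tool(rows="0 0 -0.1 0 1;0 0 -0.1 0 1;0 0 -0.1 0 1;0 0 -0.1 0 1;0 0 -1.8 0 1;0 0 -3.4 0 1;0 0 -3.4 0 1;0 0 -3.4 0 1;0 0 -3.4 0 1;0 0 -3.4 0 1")

```text
clock: 16.9
position: [416.0, 335.9, 10.9]
eef_rot: [[-0.112, 0.994, 0.001], [0.994, 0.112, 0.001], [0.001, 0.001, -1.0]]
contact_force: [-0.0, -0.1, 0.3]
finger_gap: 85.8
grasp_force: 0.0
```

```bash
python3 - <<'E'
from h import *
c=shot('scene'); t=shot('top'); a=c['image'][230:330,220:360]; b=t['image'][200:300,150:290]
f=lambda i:cv2.resize(i,(400,286),interpolation=cv2.INTER_CUBIC)
cv2.imwrite('pics/r1.png',np.hstack([f(a),f(b)]))
E
```

```text
(no output)
```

View pics/r1.png

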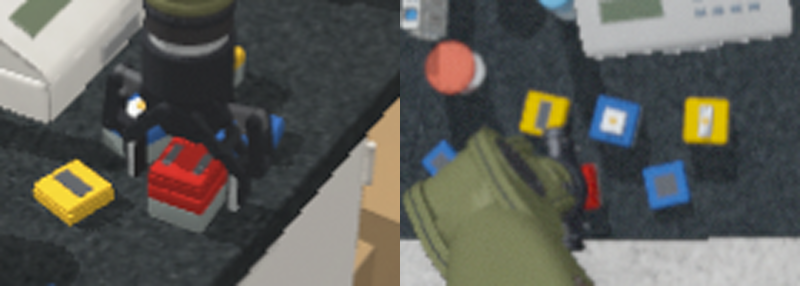

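The red cap is flush on its pot (left crop, about 185,175). Now I grip the pot and carry it to the store.

Call:
servo_tool(rows="-0.1 0 0 0 0;-0.1 0 0 0 0;-0.1 0 0 0 0;-0.1 0 0 0 0;-0.1 0 0 0 0;-0.1 0 0 0 0;-0.1 0 3 0 0;-0.1 0 6.5 0 0;-0.1 0 10 0 0;-0.1 0 13.5 0 0")

```text
clock: 17.83
position: [413.0, 334.4, 145.0]
eef_rot: [[-0.112, 0.994, -0.003], [0.994, 0.112, -0.002], [-0.002, -0.003, -1.0]]
contact_force: [0.3, 1.1, -5.0]
finger_gap: 51.1
grasp_force: 65.5
```

Call:
servo_tool(rows="0.6 -3 0.3 -2 0;1.3 -7 0.3 -4 0;2 -11 0.3 -6 0;2.7 -15 0.3 -8 0;3.4 -19 0.3 -10 0;4.1 -23 0.3 -12 0;4.8 -27 0.3 -14 0;5.5 -31 0.3 -16 0;6.2 -35 0.3 -18.3 0;6.9 -39 0.3 -18.3 0")

```text
clock: 18.67
position: [482.0, -56.4, 146.9]
eef_rot: [[0.207, 0.978, -0.002], [0.978, -0.207, 0.001], [0.0, -0.002, -1.0]]
contact_force: [1.2, -0.4, -3.2]
finger_gap: 50.7
grasp_force: 65.6
```

Call:
servo_tool(rows="0.7 -4 0 0 0;1.5 -8 0 0 0;2.3 -12 0 0 0;3 -15 0 0 0;3.7 -17.3 0 0 0;3.7 -17.3 0 0 0;3.7 -17.3 0 0 0;3.7 -17.3 0 0 0")

```text
clock: 19.33
position: [518.9, -226.8, 146.6]
eef_rot: [[0.206, 0.979, -0.003], [0.979, -0.206, 0.002], [0.001, -0.003, -1.0]]
contact_force: [-1.2, 0.6, -4.2]
finger_gap: 50.9
grasp_force: 65.6
```

Call:
servo_tool(rows="0.2 0 -2.5 0 0;0.2 0 -5.5 0 0;0.2 0 -8 0 0;0.2 0 -9.8 0 0;0.2 0 -10.6 0 0;0.2 0 -10.6 0 0;0.2 0 -10.6 0 0")

```text
clock: 19.92
position: [522.1, -226.8, 42.1]
eef_rot: [[0.205, 0.979, -0.001], [0.979, -0.205, 0.0], [0.0, -0.001, -1.0]]
contact_force: [0.2, -0.5, -3.7]
finger_gap: 50.9
grasp_force: 65.4
```

Call:
servo_tool(rows="0 0 -0.2 0 0;0 0 -0.3 0 0;0 0 -0.4 0 0;0 0 -0.5 0 0;0 0 -0.5 0 0")

```text
clock: 20.33
position: [522.5, -227.8, 37.3]
eef_rot: [[0.206, 0.979, 0.001], [0.979, -0.206, -0.0], [-0.0, 0.001, -1.0]]
contact_force: [0.1, -0.1, -4.2]
finger_gap: 50.8
grasp_force: 65.5
```

Call:
servo_tool(rows="0 0 -0.1 0 0;0 0 -0.1 0 0.8;0 0 -0.1 0 0.8;0 0 -0.1 0 0.8;0 0 3 0 0.8;0 0 7 0 0.8;0 0 10.5 0 0.8;0 0 13 0 1;-1 4 14 0 1;-2 8 14 0 1")

```text
clock: 21.17
position: [505.8, -149.5, 180.9]
eef_rot: [[0.21, 0.978, 0.009], [0.978, -0.21, -0.003], [-0.001, 0.009, -1.0]]
contact_force: [0.2, 0.5, -0.1]
finger_gap: 85.4
grasp_force: 0.0
```

Call:
servo_tool(rows="-0.7 3 0 0 1;-0.7 6 0 0 1;-0.7 9 0 0 1;-0.7 9 0 0 1")

```text
clock: 21.5
position: [495.1, -53.7, 177.5]
eef_rot: [[0.201, 0.98, 0.001], [0.98, -0.201, 0.002], [0.003, 0.0, -1.0]]
contact_force: [-0.0, 0.1, 0.2]
finger_gap: 85.4
grasp_force: 0.0
```

```bash
python3 m.py; python3 - <<'E'
from h import *
t=shot('top'); P=cloud(t)
for k in blobs(t,'red'):
    w=onz(t,k.reshape(-1,2),81); q=w.mean(0)
    if -280<q[1]<-60: r=cv2.minAreaRect(w[:,:2].astype(np.float32)); print('in store',r,SR.T@(np.array(r[0])-SO),[P[int(v),int(u),2] for u,v in [k.reshape(-1,2).mean(0)]])
E
```

```text
top yellow z43->38 [494.8 177.7] [51. 55.] -0.4
top yellow z19->17 [505.  376.7] [54. 52.] -14.0
top blue z20->17 [418.9 227.6] [53. 54.] 10.8
top blue z44->38 [496.3 287.6] [55. 55.] -14.4
[ -6.4  14.  -17.5  58.5   0.   95.2]
in store ((520.1710815429688, -233.63510131835938), (36.53818130493164, 56.14516067504883), 88.27816009521484) [  0.19577746 -28.7117764 ] [np.float64(80.6128373646311)]
```

Call:
servo_tool(rows="0 4 0 -1.7 1;0 8 0 -1.7 1;0 12 0 -1.7 1;0 16 0 -1.7 1;0 20 0 -1.7 1;0 24 0 -1.7 1;0 28 -2 -1.7 1;0 31 -4 -1.7 1;0 34.1 -6 -1.7 1;0 34.1 -8 -1.7 1")

```text
clock: 22.43
position: [497.5, 288.0, 96.3]
eef_rot: [[0.231, 0.973, 0.003], [0.973, -0.231, 0.004], [0.005, 0.002, -1.0]]
contact_force: [0.6, 0.0, -0.7]
finger_gap: 85.6
grasp_force: 0.0
```

Call:
servo_tool(rows="0 0 -3 0 1;0 0 -6 0 1;0 0 -6 0 1;0 0 -6 0 1")

```text
clock: 22.77
position: [494.6, 281.3, 35.6]
eef_rot: [[0.236, 0.972, -0.004], [0.972, -0.236, -0.002], [-0.003, -0.003, -1.0]]
contact_force: [0.8, 0.0, 1.1]
finger_gap: 85.2
grasp_force: 0.0
```

Call:
servo_tool(rows="0.1 0.3 -1.5 0 1;0.1 0.3 -2.5 0 1;0.1 0.3 -2.5 0 1;0.1 0.3 -2.5 0 0;0.1 0.3 -2.5 0 0;0.1 0.3 -2.5 0 0;0.1 0.3 -2.5 0 0;0.1 0.3 -2.5 0 0;0.1 0.3 -2.5 0 0;0.1 0.3 -2.5 0 0")

```text
clock: 23.6
position: [497.1, 286.5, 13.4]
eef_rot: [[0.235, 0.972, 0.002], [0.972, -0.235, 0.001], [0.001, 0.002, -1.0]]
contact_force: [-1.2, -1.2, 6.6]
finger_gap: 50.7
grasp_force: 65.0
```

Call:
servo_tool(rows="0 0 0 0 1;0 0 0 0 1;0 0 0 0 1;0 0 4 0 1;0 0 8 0 1;-2.5 -2 8 7 1;-5 -4 8 14 1;-7.5 -6.1 8 21 1;-7.8 -6.1 8 25 1;-7.8 -6.1 8 25 1")

```text
clock: 24.43
position: [415.7, 223.5, 91.6]
eef_rot: [[-0.199, 0.98, -0.002], [0.98, 0.199, -0.001], [-0.001, -0.003, -1.0]]
contact_force: [0.1, 0.7, 1.0]
finger_gap: 85.3
grasp_force: 0.0
```

Call:
servo_tool(rows="0 0 -3 0 1;0 0 -6 0 1;0 0 -6 0 1;0 0 -6 0 1")

```text
clock: 24.77
position: [417.8, 224.9, 31.0]
eef_rot: [[-0.197, 0.98, -0.003], [0.98, 0.197, -0.002], [-0.001, -0.003, -1.0]]
contact_force: [0.2, -0.9, 0.4]
finger_gap: 85.3
grasp_force: 0.0
```

Call:
servo_tool(rows="0.1 0.2 -1.5 0 1;0.1 0.2 -2.7 0 1;0.1 0.2 -2.7 0 1;0.1 0.2 -2.7 0 1;0.1 0.2 -2.7 0 0;0.1 0.2 -2.7 0 0;0.1 0.2 -2.7 0 0;0.1 0.2 -2.7 0 0;0.1 0.2 -2.7 0 0;0.1 0.2 -2.7 0 0")

```text
clock: 25.6
position: [420.1, 227.5, 6.2]
eef_rot: [[-0.198, 0.98, 0.002], [0.98, 0.198, 0.001], [0.001, 0.002, -1.0]]
contact_force: [-1.1, -0.3, 7.3]
finger_gap: 47.2
grasp_force: 61.5
```

Call:
servo_tool(rows="0 0 0 0 0;0 0 4 0 0;0 0 8 0 0;0 0 8 0 0")

```text
clock: 25.93
position: [423.6, 229.4, 91.4]
eef_rot: [[-0.198, 0.98, 0.01], [0.98, 0.198, 0.005], [0.003, 0.011, -1.0]]
contact_force: [1.1, 0.7, -0.4]
finger_gap: 47.0
grasp_force: 63.4
```

```bash
python3 m.py; python3 -c "
from h import *; print(env.state()['position'])"
```

```text
top yellow z43->38 [494.8 177.7] [51. 55.] -0.4
top yellow z20->17 [505.  376.7] [54. 52.] -14.3
top blue z41->38 [504.5 286.3] [55. 43.] -14.5
[ 28.4  16.6 -28.7  44.2  -0.  107. ]
[422.75933249 228.90990893  89.02604152]
```

Call:
servo_tool(rows="2 1.5 0 -7 0;4 3 0 -14 0;6 4.5 0 -21 0;7.73 6 0 -25 0;7.73 6 0 -25 0;7.73 6 -1 -25 0;7.73 6 -2.2 -25 0;7.73 6 -3 -25 0;7.73 6 -3 -25 0;7.73 6 -3 -25 0")

```text
clock: 26.82
position: [494.9, 285.9, 53.7]
eef_rot: [[0.235, 0.972, -0.003], [0.972, -0.235, -0.002], [-0.002, -0.003, -1.0]]
contact_force: [0.4, 0.0, -1.0]
finger_gap: 47.4
grasp_force: 63.4
```

Call:
servo_tool(rows="0 0 0 0 0;0 0 0 0 0;0 0 0 0 0")

```text
clock: 27.07
position: [497.0, 287.2, 55.6]
eef_rot: [[0.235, 0.972, 0.001], [0.972, -0.235, 0.001], [0.001, 0.001, -1.0]]
contact_force: [-0.2, -0.4, -0.5]
finger_gap: 46.9
grasp_force: 63.4
```

Call:
servo_tool(rows="0.02 0.03 -0.4 0 0;0.02 0.03 -0.8 0 0;0.02 0.03 -1.1 0 0;0.02 0.03 -1.1 0 0;0.02 0.03 -1.1 0 0")

```text
clock: 27.48
position: [496.9, 287.4, 44.3]
eef_rot: [[0.235, 0.972, 0.0], [0.972, -0.235, 0.0], [0.0, 0.0, -1.0]]
contact_force: [-0.9, -1.2, 4.4]
finger_gap: 46.9
grasp_force: 63.9
```

Call:
servo_tool(rows="0 0 0 0 1;0 0 0 0 1;0 0 0 0 1;0 0 0 0 1;0 0 -1.8 0 1;0 0 -3.4 0 1;0 0 -3.4 0 1;0 0 -3.4 0 1;0 0 -3.4 0 1")

```text
clock: 28.23
position: [497.1, 287.5, 10.4]
eef_rot: [[0.235, 0.972, 0.0], [0.972, -0.235, 0.0], [0.0, 0.0, -1.0]]
contact_force: [-0.4, -0.0, -1.2]
finger_gap: 85.4
grasp_force: 0.0
```

```bash
python3 - <<'E'
from h import *
c=shot('scene'); t=shot('top'); a=c['image'][210:310,210:350]; b=t['image'][200:300,150:290]
f=lambda i:cv2.resize(i,(400,286),interpolation=cv2.INTER_CUBIC)
cv2.imwrite('pics/bl1.png',np.hstack([f(a),f(b)]))
E
```

```text
(no output)
```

View pics/bl1.png

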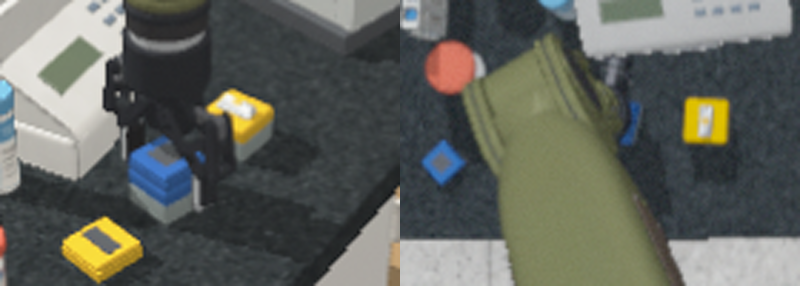

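The blue cap is flush on its pot (left crop, about 160,175). I'll carry it to the middle slot.

Call:
servo_tool(rows="0 0 0 0 0;0 0 0 0 0;0 0 0 0 0;0 0 0 0 0;0 0 0 0 0;0 0 0 0 0;0 0 3 0 0;0 0 6.5 0 0;0 0 10 0 0;0 0 13.5 0 0")

```text
clock: 29.17
position: [495.4, 286.6, 144.8]
eef_rot: [[0.235, 0.972, -0.003], [0.972, -0.235, -0.002], [-0.003, -0.003, -1.0]]
contact_force: [0.7, -0.4, -4.2]
finger_gap: 50.9
grasp_force: 65.2
```

Call:
servo_tool(rows="0.3 -3 0.3 1.7 0;0.6 -7 0.3 1.7 0;0.9 -11 0.3 1.7 0;1.2 -15 0.3 1.7 0;1.5 -19 0.3 1.7 0;1.8 -23 0.3 1.7 0;2.1 -27 0.3 1.7 0;2.4 -31 0.3 1.7 0;2.8 -35 0.3 1.7 0;3.2 -39 0.3 1.7 0")

```text
clock: 30.0
position: [527.4, -104.3, 146.8]
eef_rot: [[0.206, 0.979, -0.003], [0.979, -0.206, 0.001], [0.0, -0.003, -1.0]]
contact_force: [0.7, 0.2, -4.1]
finger_gap: 50.6
grasp_force: 65.3
```

Call:
servo_tool(rows="0.3 -3 0 0 0;0.6 -5 0 0 0;0.6 -5.9 0 0 0;0.6 -5.9 0 0 0;0.6 -5.9 0 0 0;0.6 -5.9 0 0 0")

```text
clock: 30.5
position: [534.0, -160.1, 147.3]
eef_rot: [[0.205, 0.979, -0.002], [0.979, -0.205, 0.001], [0.001, -0.002, -1.0]]
contact_force: [-0.4, 0.4, -4.3]
finger_gap: 51.2
grasp_force: 65.2
```

Same descent as for the red pot.

Call:
servo_tool(rows="0.1 0 -2.5 0 0;0.1 0 -5.5 0 0;0.1 0 -8 0 0;0.1 0 -9.8 0 0;0.1 0 -10.6 0 0;0.1 0 -10.6 0 0;0.1 0 -10.6 0 0;0.1 0 -10.9 0 0;0.1 0 -11.1 0 0;0.1 0 -11.1 0 0")

```text
clock: 31.33
position: [536.6, -161.7, 37.7]
eef_rot: [[0.206, 0.979, 0.002], [0.979, -0.206, -0.0], [-0.0, 0.002, -1.0]]
contact_force: [-1.3, -0.6, -4.1]
finger_gap: 50.5
grasp_force: 65.3
```

Call:
servo_tool(rows="0 0 -0.15 0 0;0 0 -0.15 0 0.8;0 0 -0.15 0 0.8;0 0 -0.15 0 0.8;0 0 3 0 0.8;0 0 7 0 0.8;0 0 10.5 0 0.8;0 0 13 0 1;-1 4 14 0 1;-2 8 14 0 1")

```text
clock: 32.17
position: [519.4, -83.2, 180.9]
eef_rot: [[0.21, 0.978, 0.009], [0.978, -0.21, -0.001], [0.001, 0.009, -1.0]]
contact_force: [1.0, 0.2, -0.4]
finger_gap: 85.1
grasp_force: 0.0
```

Call:
servo_tool(rows="-0.7 3 0 0 1;-0.7 7 0 5 1;-1.5 11 0 11.5 1;-2.1 14 0 11.5 1;-2.1 14 0 11.5 1;-2.1 14 0 11.5 1")

```text
clock: 32.67
position: [494.9, 59.4, 177.3]
eef_rot: [[0.003, 1.0, 0.001], [1.0, -0.003, -0.0], [-0.0, 0.001, -1.0]]
contact_force: [0.3, -0.3, -0.2]
finger_gap: 85.5
grasp_force: 0.0
```

```bash
python3 m.py; python3 - <<'E'
from h import *
t=shot('top'); P=cloud(t)
for col in('red','blue'):
  for k in blobs(t,col):
    w=onz(t,k.reshape(-1,2),81); q=w.mean(0)
    if -280<q[1]<-60 and 400<q[0]<600: r=cv2.minAreaRect(w[:,:2].astype(np.float32)); print('in store',col,r,SR.T@(np.array(r[0])-SO),[P[int(v),int(u),2] for u,v in [k.reshape(-1,2).mean(0)]])
E
```

```text
top yellow z43->38 [494.8 177.7] [51. 55.] -0.4
top yellow z20->17 [504.7 376.7] [54. 53.] -13.9
[  6.7  14.  -17.5  58.5  -0.   97.1]
in store red ((522.12255859375, -224.52166748046875), (53.348243713378906, 53.43345260620117), 77.9389877319336) [  0.22608709 -19.39179677] [np.float64(84.06669663625553)]
in store blue ((535.910888671875, -159.96994018554688), (55.0771598815918, 54.781898498535156), 77.9599380493164) [ 0.40725562 46.61585976] [np.float64(87.09441406133169)]
```

Call:
servo_tool(rows="0 4 0 0 1;0 8 0 0 1;0 11.9 -3 0 1;0 11.9 -7 0 1;0 11.9 -11 0 1;0 11.9 -14.5 0 1;0 11.9 -14.5 0 1;0 11.9 -14.5 0 1;0 11.9 -14.5 0 1")

```text
clock: 33.52
position: [496.6, 176.5, 33.5]
eef_rot: [[0.009, 1.0, 0.002], [1.0, -0.009, 0.001], [0.001, 0.002, -1.0]]
contact_force: [0.3, 0.4, 0.5]
finger_gap: 85.8
grasp_force: 0.0
```

```bash
python3 - <<'E'
from h import *
for n in('top','scene'):
  t=shot(n); P=cloud(t)
  for col in('red','blue'):
   for k in blobs(t,col,20):
    w=onz(t,k.reshape(-1,2),81); q=w.mean(0)
    if -280<q[1]<-60 and 400<q[0]<650:
      m=np.zeros(t['depth'].shape,np.uint8); cv2.drawContours(m,[k],-1,1,-1); m=cv2.erode(m,np.ones((3,3))); z=P[...,2][(m>0)&(t['depth']>0)]; print(n,col,q,np.median(z),z.std(),len(z))
E
```

```text
top red [ 523.15237184 -225.33785913   81.        ] 82.20375356693012 4.306635006922989 181
top blue [ 535.80342771 -160.79641951   81.        ] 81.76634938360644 3.533039845541427 205
scene red [ 508.38488608 -204.22191882   81.        ] 78.0120740902019 8.353978230879344 126
scene blue [ 526.75178821 -139.90560609   81.        ] 70.61093522376353 8.432472577754531 162
```

Call:
servo_tool(rows="-0.1 0.1 -1.5 0 1;-0.1 0.1 -2.2 0 1;-0.1 0.1 -2.2 0 1;-0.1 0.1 -2.2 0 0;-0.1 0.1 -2.2 0 0;-0.1 0.1 -2.2 0 0;-0.1 0.1 -2.2 0 0;-0.1 0.1 -2.2 0 0;-0.1 0.1 -2.2 0 0;-0.1 0.1 -2.2 0 0")

```text
clock: 34.45
position: [494.7, 178.4, 11.1]
eef_rot: [[0.007, 1.0, 0.002], [1.0, -0.007, 0.001], [0.001, 0.002, -1.0]]
contact_force: [-0.6, 0.2, 5.0]
finger_gap: 51.0
grasp_force: 62.6
```

Call:
servo_tool(rows="0 0 0 0 1;0 0 0 0 1;0 0 0 0 1;0 0 4 0 1;0 0 8 0 1;0 4 8 -5 1;0.3 8 8 -10 1;0.6 12 8 -13.6 1;0.8 16 8 -13.6 1;1 19.85 8 -13.6 1")

```text
clock: 35.28
position: [502.1, 377.3, 89.2]
eef_rot: [[0.242, 0.97, -0.003], [0.97, -0.242, -0.002], [-0.003, -0.002, -1.0]]
contact_force: [1.7, 0.7, 0.2]
finger_gap: 85.1
grasp_force: 0.0
```

Call:
servo_tool(rows="0 0 0 0 1;0 0 -3 0 1;0 0 -6 0 1;0 0 -6 0 1;0 0 -6 0 1;0 0 -6 0 1")

```text
clock: 35.78
position: [504.4, 376.6, 30.8]
eef_rot: [[0.242, 0.97, 0.0], [0.97, -0.242, 0.0], [0.0, 0.0, -1.0]]
contact_force: [-0.8, 0.1, 0.2]
finger_gap: 85.2
grasp_force: 0.0
```

Call:
servo_tool(rows="0 0 -1.5 0 1;0 0 -2.7 0 1;0 0 -2.7 0 1;0 0 -2.7 0 1;0 0 -2.7 0 0;0 0 -2.7 0 0;0 0 -2.7 0 0;0 0 -2.7 0 0;0 0 -2.7 0 0;0 0 -2.7 0 0")

```text
clock: 36.62
position: [504.9, 377.3, 4.5]
eef_rot: [[0.242, 0.97, 0.002], [0.97, -0.242, 0.002], [0.002, 0.002, -1.0]]
contact_force: [-1.2, 0.6, 5.7]
finger_gap: 47.2
grasp_force: 63.1
```

Call:
servo_tool(rows="0 0 0 0 0;0 0 4 0 0;0 0 8 0 0;0 0 8 0 0;0 0 8 0 0")

```text
clock: 37.03
position: [506.1, 378.2, 86.1]
eef_rot: [[0.242, 0.97, 0.005], [0.97, -0.242, 0.004], [0.005, 0.004, -1.0]]
contact_force: [0.3, -0.8, -1.5]
finger_gap: 47.3
grasp_force: 62.8
```

```bash
python3 m.py
```

```text
top yellow z44->38 [496.5 177.7] [52. 51.] -0.6
[ 36.8  30.1  -6.9  52.9   0.  140.7]
```

Call:
servo_tool(rows="0 -4 0 5 0;-0.3 -8 0 10 0;-0.6 -12 0 13.5 0;-0.8 -16 0 13.5 0;-0.96 -19.87 0 13.5 0;-0.96 -19.87 0 13.5 0;-0.96 -19.87 -1 13.5 0;-0.96 -19.87 -2.2 13.5 0;-0.96 -19.87 -3 13.5 0;-0.96 -19.87 -3 13.5 0")

```text
clock: 37.92
position: [492.0, 178.0, 49.8]
eef_rot: [[0.007, 1.0, -0.005], [1.0, -0.007, -0.002], [-0.002, -0.005, -1.0]]
contact_force: [0.2, 1.1, -1.3]
finger_gap: 47.1
grasp_force: 62.7
```

Call:
servo_tool(rows="0 0 0 0 0;0 0 0 0 0;0 0 0 0 0;0 0 0 0 0")

```text
clock: 38.25
position: [494.8, 178.4, 53.4]
eef_rot: [[0.008, 1.0, 0.001], [1.0, -0.008, 0.0], [0.0, 0.001, -1.0]]
contact_force: [0.2, 0.5, -1.4]
finger_gap: 47.1
grasp_force: 62.7
```

Call:
servo_tool(rows="0.04 0 -0.4 0 0;0.04 0 -0.7 0 0;0.04 0 -1 0 0;0.04 0 -1 0 0;0.04 0 -1 0 0")

```text
clock: 38.67
position: [494.6, 177.6, 42.7]
eef_rot: [[0.009, 1.0, -0.0], [1.0, -0.009, -0.001], [-0.001, -0.0, -1.0]]
contact_force: [1.6, -1.5, -0.9]
finger_gap: 46.9
grasp_force: 62.7
```

Call:
servo_tool(rows="0 0 0 0 1;0 0 0 0 1;0 0 0 0 1;0 0 0 0 1;0 0 -1.8 0 1;0 0 -3.2 0 1;0 0 -3.2 0 1;0 0 -3.2 0 1;0 0 -3.2 0 1")

```text
clock: 39.42
position: [495.0, 178.1, 11.4]
eef_rot: [[0.008, 1.0, 0.0], [1.0, -0.008, 0.0], [0.0, 0.0, -1.0]]
contact_force: [0.7, 0.4, 0.2]
finger_gap: 85.7
grasp_force: 0.0
```

```bash
python3 - <<'E'
from h import *
c=shot('scene'); t=shot('top'); a=c['image'][190:290,230:370]; b=t['image'][200:300,150:290]
f=lambda i:cv2.resize(i,(400,286),interpolation=cv2.INTER_CUBIC)
cv2.imwrite('pics/y1.png',np.hstack([f(a),f(b)]))
E
```

```text
(no output)
```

View pics/y1.png

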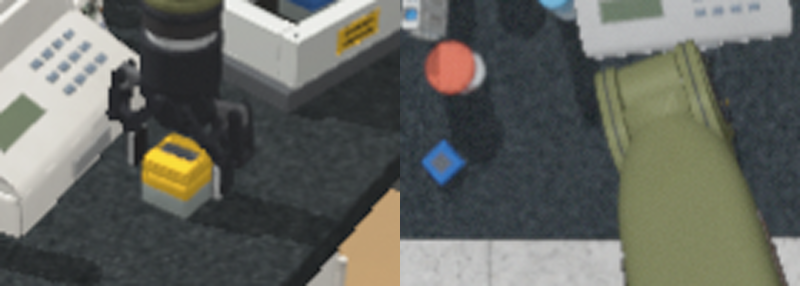

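The yellow cap is flush on its pot (left crop, about 178,165). I'll carry it to the last slot.

Call:
servo_tool(rows="0 0 0 0 0;0 0 0 0 0;0 0 0 0 0;0 0 0 0 0;0 0 0 0 0;0 0 0 0 0;0 0 3 0 0;0 0 6.5 0 0;0 0 10 0 0;0 0 13.5 0 0")

```text
clock: 40.35
position: [493.4, 177.4, 146.4]
eef_rot: [[0.008, 1.0, -0.003], [1.0, -0.008, -0.001], [-0.001, -0.003, -1.0]]
contact_force: [0.9, -0.3, -4.5]
finger_gap: 51.2
grasp_force: 65.0
```

Call:
servo_tool(rows="0.6 -3 0.3 -3 0;1.4 -7 0.3 -6 0;2.2 -11 0.3 -9 0;3 -15 0.3 -11.4 0;3.8 -19 0.3 -11.4 0;4.6 -23 0.3 -11.4 0;5.3 -26 0.3 -11.4 0;5.35 -27.6 0.3 -11.4 0;5.35 -27.6 0.3 -11.4 0;5.35 -27.6 0.3 -11.4 0")

```text
clock: 41.18
position: [547.3, -98.9, 147.9]
eef_rot: [[0.208, 0.978, -0.002], [0.978, -0.208, 0.001], [0.0, -0.002, -1.0]]
contact_force: [-0.5, -1.1, -3.6]
finger_gap: 51.2
grasp_force: 65.0
```

Call:
servo_tool(rows="0 0 0 0 0;0 0 0 0 0;0 0 0 0 0")

```text
clock: 41.43
position: [547.9, -96.9, 148.7]
eef_rot: [[0.204, 0.979, -0.001], [0.979, -0.204, 0.0], [0.0, -0.001, -1.0]]
contact_force: [0.4, 0.0, -4.6]
finger_gap: 50.7
grasp_force: 65.0
```

Call:
servo_tool(rows="0.1 0 -2.5 0 0;0.1 0 -5.5 0 0;0.1 0 -8 0 0;0.1 0 -9.8 0 0;0.1 0 -10.7 0 0;0.1 0 -10.7 0 0;0.1 0 -10.7 0 0;0.1 0 -11 0 0;0.1 0 -11.1 0 0;0.1 0 -11.1 0 0")

```text
clock: 42.27
position: [550.1, -98.2, 38.9]
eef_rot: [[0.206, 0.979, 0.002], [0.979, -0.206, -0.0], [0.0, 0.002, -1.0]]
contact_force: [-0.8, -0.1, -4.0]
finger_gap: 51.0
grasp_force: 65.0
```

Call:
servo_tool(rows="0 0 -0.1 0 0;0 0 -0.1 0 0")

```text
clock: 42.43
position: [550.0, -98.3, 37.8]
eef_rot: [[0.206, 0.979, 0.002], [0.979, -0.206, -0.0], [0.0, 0.002, -1.0]]
contact_force: [-0.3, 0.3, -0.9]
finger_gap: 50.9
grasp_force: 65.3
```

Call:
servo_tool(rows="0 0 0 0 0.8;0 0 0 0 0.8;0 0 0 0 0.8;0 0 3 0 0.8;0 0 7 0 0.8;0 0 11 0 0.8;0 0 15 7 1;-3 3 18 14 1;-6 6 21 21 1;-9 9 24 28 1")

```text
clock: 43.27
position: [476.5, -25.5, 260.8]
eef_rot: [[-0.282, 0.959, 0.001], [0.959, 0.282, 0.0], [-0.0, 0.001, -1.0]]
contact_force: [-0.2, 0.7, 1.0]
finger_gap: 85.1
grasp_force: 0.0
```

Call:
servo_tool(rows="-3 3 0 7 0.6;-3 3 0 14 0.6;-3 3 0 21 0.6;-3 3 0 28 0.6;-3 3 0 35 0.6;-3 3 0 42 0.6;-3 3 0 49 0.6;-3 3 0 56 0.6;-3 3 0 62 0.6;-3 3 0 62 0.6")

```text
clock: 44.1
position: [447.1, 4.1, 259.3]
eef_rot: [[-0.979, 0.204, 0.001], [0.204, 0.979, 0.0], [-0.001, 0.0, -1.0]]
contact_force: [0.1, -0.0, 0.1]
finger_gap: 51.1
grasp_force: 0.0
```

```bash
python3 - <<'E'
from h import *
s=env.state(); print(s['position'],s['eef_rot'],s['joint_pos'].round(1))
for n in('top','scene'):
  t=shot(n); P=cloud(t)
  for col in RANGES:
   for k in blobs(t,col,20):
    w=onz(t,k.reshape(-1,2),81); q=w.mean(0)
    if -280<q[1]<-60 and 480<q[0]<600:
      m=np.zeros(t['depth'].shape,np.uint8); cv2.drawContours(m,[k],-1,1,-1); m=cv2.erode(m,np.ones((3,3))); z=P[...,2][(m>0)&(t['depth']>0)]; r=cv2.minAreaRect(w[:,:2].astype(np.float32)); print(n,col,SR.T@(np.array(r[0])-SO),r[1:],np.median(z))
  if n=='top': p=proj(t,[*st(160,45),211])[0]; A=t['image'][150:280,300:440]; print(p)
  else: p=proj(t,[*st(160,45),211])[0];B=t['image'][90:220,270:410]; print(p)
f=lambda i:cv2.resize(i,(400,371),interpolation=cv2.INTER_CUBIC)
cv2.imwrite('pics/s1.png',np.hstack([f(B),f(A)]))
E
```

```text
[447.10757535   4.05183377 259.34574645] [[-9.78910554e-01  2.04288507e-01  5.76546925e-04]
 [ 2.04288554e-01  9.78910714e-01  2.41724789e-05]
 [-5.59449803e-04  1.41444632e-04 -9.99999834e-01]] [  0.5   6.6 -14.3  69.1   0.   12.3]
top yellow [  1.85813621 111.58401997] ((55.18212890625, 54.939796447753906), 77.6216812133789) 82.05603425066397
top blue [ 0.56543222 46.23317825] ((55.90823745727539, 55.00750732421875), 78.93927001953125) 81.77295318404379
top red [  0.375284   -19.52644687] ((52.6917839050293, 52.613670349121094), 78.85587310791016) 82.17693930611676
[373.75526441 173.94871192]
scene yellow [-15.40288601 115.83562444] ((57.225181579589844, 83.45977020263672), 76.4809341430664) 80.7554676264424
scene blue [-20.94774305  61.16839852] ((62.65960693359375, 103.1678237915039), 50.2892951965332) 75.15487850703494
scene red [-21.93937784  -3.30192344] ((61.545711517333984, 95.04888153076172), 50.531227111816406) 76.51604473672114
[303.11433975 127.13089147]
```

View pics/s1.png

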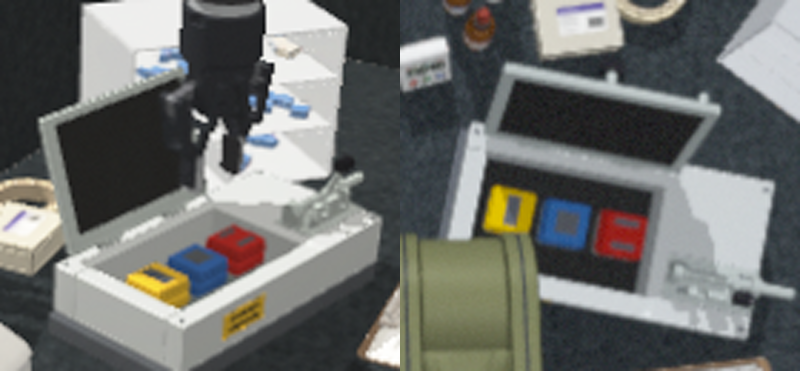

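All three capped pots stand in the well (tops at z of about 82), and the hatch rests at its 1.9 rad stop with the stalk at top px (374,177). I'll regrip its knob from above.

Call:
servo_tool(rows="3 -2.4 4 0 0.6;6 -4.8 4 0 0.6;9 -7.2 4 0 0.6;12 -9.6 4 0 0.6;15 -12 4 0 0.6;18 -14.4 4 0 0.6;21 -16.8 4 0 0.6;24.6 -19.9 4 0 0.6;24.6 -19.9 4 0 0.6;24.6 -19.9 4 0 0.6")

```text
clock: 45.03
position: [694.7, -197.1, 295.4]
eef_rot: [[-0.978, 0.21, -0.003], [0.21, 0.978, 0.001], [0.003, -0.0, -1.0]]
contact_force: [-0.8, 0.0, 0.1]
finger_gap: 51.4
grasp_force: 0.0
```

Call:
servo_tool(rows="0 0 0 0 0.6;0 0 0 0 0.6;0 0 -2 0 0.6;0 0 -2 0 0.6;0 0 -2 0 0.6")

```text
clock: 45.45
position: [691.3, -193.6, 279.7]
eef_rot: [[-0.979, 0.205, -0.002], [0.205, 0.979, 0.001], [0.002, 0.0, -1.0]]
contact_force: [-0.3, 0.1, 1.9]
finger_gap: 51.4
grasp_force: 0.0
```

```bash
python3 - <<'E'
from h import *
s=env.state(); print(s['position'])
t=shot('scene'); p=proj(t,[[692.7,-194.7,210.5]])[0]; print(p); p2=proj(t,[s['position']])[0];print(p2)
u,v=p.astype(int); B=t['image'][v-50:v+50,u-60:u+60]; t=shot('top'); p=proj(t,[[692.7,-194.7,210.5]])[0]; print(p); u,v=p.astype(int); A=t['image'][v-50:v+50,u-60:u+60]
f=lambda i:cv2.resize(i,(400,333),interpolation=cv2.INTER_CUBIC)
cv2.imwrite('pics/k1.png',np.hstack([f(B),f(A)]))
E
```

```text
[ 691.30226743 -193.58497173  279.66794214]
[302.89308215 127.1863888 ]
[303.69311371 106.95527573]
[373.79219211 173.66786928]
```

View pics/k1.png

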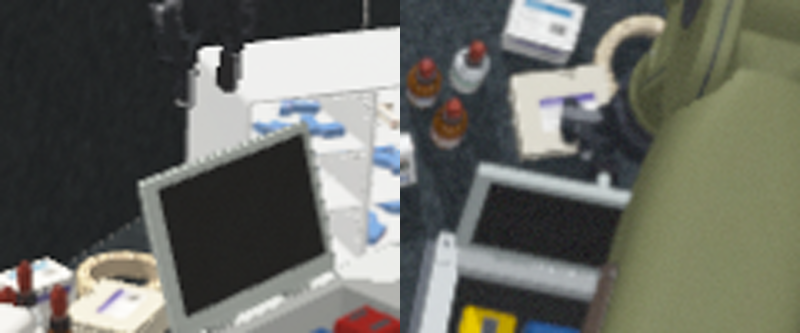

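The fingers are straddling above the hatch's free edge, with the knob behind it as computed. I'll descend and pinch.

Call:
servo_tool(rows="0.15 -0.1 -2 0 0.6;0.15 -0.1 -4 0 0.6;0.15 -0.1 -6 0 0.6;0.15 -0.1 -8 0 0.6;0.15 -0.1 -8.3 0 0.6;0.15 -0.1 -8.3 0 0.6")

```text
clock: 46.05
position: [693.8, -195.5, 195.7]
eef_rot: [[-0.979, 0.206, -0.002], [0.206, 0.979, 0.001], [0.002, 0.0, -1.0]]
contact_force: [0.6, -0.2, 0.8]
finger_gap: 51.3
grasp_force: 0.0
```

Call:
servo_tool(rows="0 0 0 0 0;0 0 0 0 0;0 0 0 0 0;0 0 0 0 0;0 0 0 0 0")

```text
clock: 46.47
position: [695.7, -196.1, 198.7]
eef_rot: [[-0.979, 0.206, 0.004], [0.206, 0.979, -0.001], [-0.004, 0.0, -1.0]]
contact_force: [-0.4, 0.7, 5.6]
finger_gap: 22.8
grasp_force: 59.6
```

Call:
servo_tool(rows="-0.9 0.2 0.6 0 0;-1.94 0.4 1.06 0 0;-3.1 0.65 1.5 0 0;-4.25 0.89 1.86 0 0;-5.5 1.15 2.1 0 0;-6.7 1.4 2.25 0 0;-7.88 1.66 2.27 0 0;-9.1 1.91 2.18 0 0;-10.3 2.17 2 0 0;-11.49 2.42 1.7 0 0")

```text
clock: 47.3
position: [582.5, -171.7, 216.6]
eef_rot: [[-0.979, 0.205, 0.009], [0.205, 0.979, -0.001], [-0.009, 0.001, -1.0]]
contact_force: [2.0, 1.9, 9.0]
finger_gap: 22.4
grasp_force: 60.4
```

Call:
servo_tool(rows="-0.9 0.18 -0.3 0 0;-1.75 0.36 -0.66 0 0;-2.55 0.53 -1.07 0 0;-3.35 0.7 -1.51 0 0;-4.1 0.86 -2.03 0 0;-4.85 1.01 -2.6 0 0;-5.55 1.16 -3.2 0 0;-6.2 1.3 -3.85 0 0;-6.2 1.3 -3.85 0 0")

```text
clock: 48.05
position: [515.0, -157.1, 175.3]
eef_rot: [[-0.979, 0.206, -0.002], [0.206, 0.979, 0.003], [0.003, 0.002, -1.0]]
contact_force: [-6.0, 4.7, 9.1]
finger_gap: 22.6
grasp_force: 69.8
```

Call:
servo_tool(rows="-0.6 0.12 -0.7 0 0;-1.15 0.24 -1.45 0 0;-1.7 0.36 -2.2 0 0;-2.16 0.46 -3 0 0;-2.6 0.55 -3.85 0 0;-2.95 0.62 -4.7 0 0;-3.25 0.68 -5.6 0 0;-3.42 0.72 -6.2 0 0;-3.48 0.74 -6.45 0 0;-3.48 0.74 -6.5 0 0")

```text
clock: 48.88
position: [479.9, -149.5, 109.2]
eef_rot: [[-0.979, 0.205, -0.005], [0.205, 0.979, 0.004], [0.005, 0.002, -1.0]]
contact_force: [-7.2, 5.6, 4.9]
finger_gap: 22.4
grasp_force: 81.9
```

Call:
servo_tool(rows="0 0 0 0 0;0 0 0 0 0")

```text
clock: 49.05
position: [480.0, -149.5, 109.5]
eef_rot: [[-0.979, 0.205, -0.005], [0.205, 0.979, 0.004], [0.005, 0.003, -1.0]]
contact_force: [-6.4, 4.2, 4.2]
finger_gap: 22.6
grasp_force: 81.9
```

Call:
servo_tool(rows="0 0 -0.2 0 0;0 0 -0.2 0 0;0 0 -0.2 0 0.6;0 0 -0.2 0 0.6;0 0 -0.2 0 0.6;0 0 4 0 0.6;0 0 8 0 0.6;0 0 9 0 0.6;0 0 9 0 0.6")

```text
clock: 49.8
position: [486.3, -152.6, 203.8]
eef_rot: [[-0.979, 0.206, 0.009], [0.206, 0.979, -0.003], [-0.009, -0.001, -1.0]]
contact_force: [0.4, 0.6, -0.6]
finger_gap: 51.1
grasp_force: 0.0
```

Call:
servo_tool(rows="-0.4 -4 0 0 0.6;-0.8 -8 0 0 0.6;-1.2 -12 0 0 0.6;-1.6 -16 0 0 0.6;-1.75 -19.7 0 0 0.6;-1.75 -19.7 0 0 0.6;-1.75 -19.7 0 0 0.6;-1.75 -19.7 0 0 0.6")

```text
clock: 50.47
position: [464.7, -347.8, 198.3]
eef_rot: [[-0.978, 0.206, -0.002], [0.206, 0.978, 0.002], [0.002, 0.001, -1.0]]
contact_force: [0.3, 0.4, -0.1]
finger_gap: 51.4
grasp_force: 0.0
```

```bash
python3 - <<'E'
from h import *
s=env.state(); print(s['position'])
t=shot('scene'); print(proj(t,[[*st(-30-48*np.cos(np.radians(85)),-151),152],[*st(-55,45),124]]))
B=t['image'][100:220,290:450]
cv2.imwrite('pics/k2.png',cv2.resize(B,(640,480),interpolation=cv2.INTER_CUBIC))
E
```

```text
[ 464.68991304 -347.79288225  198.27207316]
[[386.40111886 144.69196501]
 [353.83978905 173.55982904]]
```

View pics/k2.png

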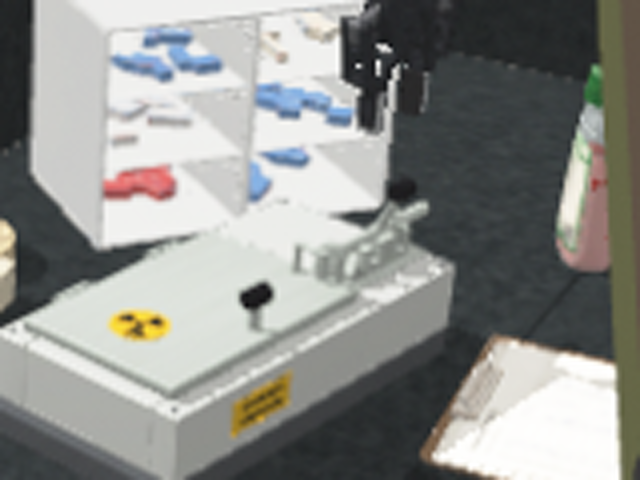

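The hatch is shut. The bolt knob sits at scene px of about (390.5,147.5), so the handle isn't fully upright. I'll solve for its angle and the bolt draw.

```bash
python3 - <<'E'
from h import *
from scipy.optimize import least_squares
t=shot('scene'); g=t['image'].max(2); m=(g[140:156,382:400]<50).astype(np.uint8); n,l,s,ce=cv2.connectedComponentsWithStats(m); i=1+np.argmax(s[1:,4]); px=ce[i]+[382,140]; print(px,s[i])
f=lambda q:[*st(-30-48*np.cos(q[0]),-118-1000*q[1]),104+48*np.sin(q[0])]
r=least_squares(lambda q:proj(t,[f(q)])[0]-px,[1.3,.03]); print(np.degrees(r.x[0]),r.x[1],f(r.x),r.cost)
E
```

```text
[390.25       147.03571429] [ 5  5  7  5 28]
66.66253419370133 0.03445403074098256 [np.float64(446.50171544308), np.float64(-344.5705391814861), np.float64(148.07300178253223)] 1.6155871338926322e-27
```

Call:
servo_tool(rows="-1.7 0.25 0 0 0.6;-1.7 0.25 -2 0 0.6;-1.7 0.25 -5 0 0.6;-1.7 0.25 -6.4 0 0.6;-1.7 0.25 -6.4 0 0.6;-1.7 0.25 -6.4 0 0.6")

```text
clock: 51.07
position: [448.0, -344.2, 135.2]
eef_rot: [[-0.979, 0.204, -0.002], [0.204, 0.979, 0.001], [0.002, 0.001, -1.0]]
contact_force: [-0.9, -0.6, 0.2]
finger_gap: 51.3
grasp_force: 0.0
```

Call:
servo_tool(rows="0 0 0 0 0;0 0 0 0 0;0 0 0 0 0;0 0 0 0 0;0 0 0 0 0")

```text
clock: 51.48
position: [449.5, -344.9, 137.4]
eef_rot: [[-0.979, 0.205, 0.003], [0.205, 0.979, 0.001], [-0.003, 0.002, -1.0]]
contact_force: [0.0, 4.6, 6.1]
finger_gap: 18.5
grasp_force: 58.9
```

Call:
servo_tool(rows="0.1 0.5 0 0 0;0.2 1 0 0 0;0.3 1.5 0 0 0;0.4 2 0 0 0;0.5 2.5 0 0 0;0.6 3 0 0 0;0.7 3.3 0 0 0;0.72 3.45 0 0 0;0.72 3.45 0 0 0;0.72 3.45 0 0 0")

```text
clock: 52.32
position: [456.6, -312.1, 137.4]
eef_rot: [[-0.979, 0.206, 0.003], [0.206, 0.979, -0.003], [-0.003, -0.002, -1.0]]
contact_force: [-1.2, 0.2, 6.4]
finger_gap: 18.6
grasp_force: 59.1
```

Call:
servo_tool(rows="0.04 0.2 0 0 0;0.05 0.25 0 0 0;0.05 0.25 0 0 0;0.05 0.25 0 0 0")

```text
clock: 52.65
position: [456.8, -311.2, 137.4]
eef_rot: [[-0.978, 0.207, 0.002], [0.207, 0.978, -0.006], [-0.003, -0.005, -1.0]]
contact_force: [-1.4, -3.9, 5.3]
finger_gap: 18.4
grasp_force: 59.0
```

Call:
servo_tool(rows="-0.45 0.09 -0.22 0 0;-0.86 0.18 -0.49 0 0;-1.25 0.26 -0.8 0 0;-1.6 0.34 -1.14 0 0;-1.92 0.4 -1.53 0 0;-2.19 0.46 -1.94 0 0;-2.4 0.5 -2.35 0 0;-2.58 0.54 -2.77 0 0;-2.7 0.57 -3.2 0 0;-2.79 0.59 -3.6 0 0")

```text
clock: 53.48
position: [428.0, -305.0, 102.8]
eef_rot: [[-0.978, 0.207, 0.001], [0.207, 0.978, -0.006], [-0.002, -0.005, -1.0]]
contact_force: [-9.1, -1.4, 17.4]
finger_gap: 18.4
grasp_force: 79.9
```

Call:
servo_tool(rows="0 0 -0.1 0 0;0 0 -0.2 0 0;0 0 -0.2 0 0")

```text
clock: 53.73
position: [427.3, -304.8, 100.3]
eef_rot: [[-0.978, 0.207, -0.0], [0.207, 0.978, -0.005], [-0.001, -0.005, -1.0]]
contact_force: [-9.2, -1.3, 16.4]
finger_gap: 18.4
grasp_force: 80.7
```

Call:
servo_tool(rows="0 0 0 0 0.6;0 0 0 0 0.6;0 0 0 0 0.6;0 0 4 0 0.6;0 0 8 0 0.6;-2 4 12 0 0.6;-4 8 14 0 0.6;-4 12 14 0 0.6;-4 16 14 0 0.6;-4 20 14 0 0.6")

```text
clock: 54.57
position: [388.2, -117.7, 238.2]
eef_rot: [[-0.978, 0.208, 0.002], [0.208, 0.978, -0.0], [-0.002, 0.0, -1.0]]
contact_force: [0.9, 0.2, 0.2]
finger_gap: 50.9
grasp_force: 0.0
```

```bash
python3 - <<'E'
from h import *
from scipy.optimize import least_squares
s=env.state(); print(s['position'],s['contact_force'])
t=shot('scene'); g=t['image'].max(2); m=(g[154:172,380:402]<50).astype(np.uint8); n,l,q,ce=cv2.connectedComponentsWithStats(m); i=1+np.argmax(q[1:,4]); px=ce[i]+[380,154]; print(px,q[i])
f=lambda q:[*st(-30-48*np.cos(q[0]),-118-1000*q[1]),104+48*np.sin(q[0])]
r=least_squares(lambda q:proj(t,[f(q)])[0]-px,[.3,.0]); print(np.degrees(r.x[0]),r.x[1])
B=t['image'][100:220,290:450]; cv2.imwrite('pics/k3.png',cv2.resize(B,(640,480),interpolation=cv2.INTER_CUBIC))
E
```

```text
[ 388.17499969 -117.70645777  238.17722403] [0.86058497 0.16323751 0.21145069]
[390.22727273 160.13636364] [ 7  4  7  5 22]
20.199339293649995 0.0021387120322273424
```

View pics/k3.png

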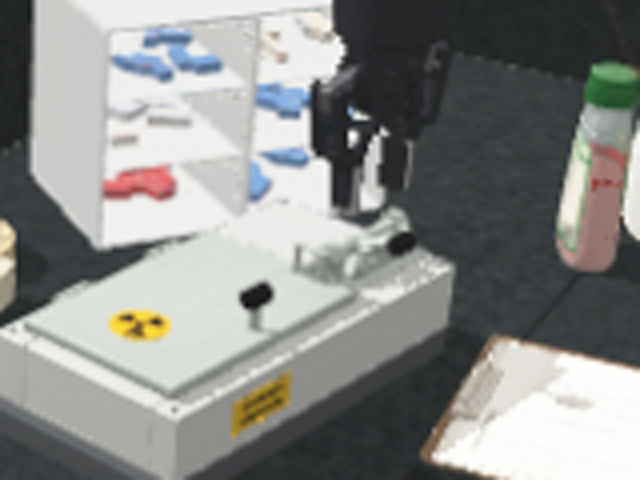

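The handle reads about 10° above its notch position (knob px y 160.1 against 162.7 originally). I'll press it down gently with shut fingers.

Call:
servo_tool(rows="1 -4 0 0 0;2 -8 0 0 0;3 -12 -2 0 0;3.7 -16 -5 0 0;3.7 -18.7 -8 0 0;3.7 -18.7 -9.5 0 0;3.7 -18.7 -9.5 0 0;3.7 -18.7 -9.5 0 0")

```text
clock: 55.28
position: [424.0, -305.3, 140.6]
eef_rot: [[-0.978, 0.207, -0.004], [0.207, 0.978, 0.003], [0.004, 0.002, -1.0]]
contact_force: [0.0, 0.6, 0.4]
finger_gap: -0.0
grasp_force: 0.0
```

Call:
servo_tool(rows="0 0 -0.5 0 0;0 0 -1 0 0;0 0 -1.4 0 0;0 0 -1.4 0 0;0 0 -1.4 0 0")

```text
clock: 55.7
position: [425.7, -305.6, 128.8]
eef_rot: [[-0.979, 0.205, 0.001], [0.205, 0.979, -0.0], [-0.001, -0.0, -1.0]]
contact_force: [0.7, 0.8, 0.1]
finger_gap: -0.1
grasp_force: 0.0
```

Call:
servo_tool(rows="0 0 -0.2 0 0;0 0 -0.4 0 0;0 0 -0.6 0 0;0 0 -0.8 0 0;0 0 -0.8 0 0")

```text
clock: 56.12
position: [425.4, -306.1, 120.8]
eef_rot: [[-0.979, 0.206, 0.0], [0.206, 0.979, -0.0], [-0.0, -0.0, -1.0]]
contact_force: [-1.3, 1.1, 7.5]
finger_gap: -0.1
grasp_force: 3.3
```

Call:
servo_tool(rows="0 0 -0.1 0 0;0 0 -0.2 0 0;0 0 -0.3 0 0;0 0 -0.3 0 0")

```text
clock: 56.45
position: [425.2, -306.5, 119.9]
eef_rot: [[-0.979, 0.206, 0.001], [0.206, 0.979, -0.002], [-0.001, -0.002, -1.0]]
contact_force: [-6.0, 2.2, 19.9]
finger_gap: 0.1
grasp_force: 9.8
```

Call:
servo_tool(rows="0 0 3 0 0;0 0 7 0 0;-2 4 11 0 0;-4 8 11 0 0;-4 12 11 0 0;-4 16 11 0 0.5;-4 20 11 0 0.5;-4 20 11 0 0.5")

```text
clock: 57.12
position: [384.1, -101.8, 227.4]
eef_rot: [[-0.979, 0.202, -0.0], [0.202, 0.979, 0.003], [0.001, 0.002, -1.0]]
contact_force: [0.3, 0.1, -0.0]
finger_gap: 35.6
grasp_force: 0.0
```

```bash
python3 - <<'E'
from h import *
from scipy.optimize import least_squares
t=shot('scene'); g=t['image'].max(2); m=(g[154:172,380:402]<50).astype(np.uint8); n,l,q,ce=cv2.connectedComponentsWithStats(m); i=1+np.argmax(q[1:,4]); px=ce[i]+[380,154]; print(px,q[i])
f=lambda q:[*st(-30-48*np.cos(q[0]),-118-1000*q[1]),104+48*np.sin(q[0])]
r=least_squares(lambda q:proj(t,[f(q)])[0]-px,[.3,.0]); print(np.degrees(r.x[0]),r.x[1])
print(g[156:170,382:400])
E
```

```text
[390.40909091 162.86363636] [ 8  7  6  5 22]
9.317899189444276 0.0015596358191292843
[[123 164 208 204 184 166 142 166 190 191 107  61  60  61  63  65  64  64]
 [186 196 185 166 164 165 143 161 186 192 119  68  59  55  56  59  59  59]
 [184 166 165 176 193 198 160 156 160 137  97  68  58  55  58  60  61  61]
 [154 155 181 211 206 188 150 155 149 119  82  61  59  60  62  64  64  64]
 [198 202 206 208 169 138 118 126  97  64  60  59  63  65  62  60  62  62]
 [230 223 219 219 208 159  95  51  41  39  38  42  77  77  67  60  59  58]
 [177 158 186 204 212 149  65  36  35  33  32  30 107 124 104  71  62  60]
 [132 124 122 130 118  67  32  32  33  30  30  29 132 156 153 136  84  64]
 [148 148 133 125 109  62  33  32  31  28  58  78 156 160 175 189 141 136]
 [152 153 138 129 133  93  43  32  29  61 124 145 173 203 183 178 177 178]
 [132 130 135 136 148 139 123  96  84 128 170 178 178 216 187 204 207 182]
 [134 138 150 156 167 166 162 154 150 172 178 178 177 177 178 217 221 236]
 [150 156 163 164 165 168 161 173 178 178 178 177 178 178 178 178 193 219]
 [162 164 159 165 163 172 177 202 188 179 178 178 178 204 202 176 188 152]]
```

The knob's pixels now match the opening picture: handle at about 9° (folded) and bolt home. Nothing is in contact with the robot, so I'm handing in.

```bash
python3 -c "
from cell import ticket; print(ticket.sign_off())"
```

```text
the job is handed in; nothing more can be done
None
```

The job is handed in at about 57 s on the robot's clock: all three pots are in the store with their own caps flush, the hatch is lowered shut, the bolt is home and its handle is folded in the notch; the judge's result was not shown.

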